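# Set a board slide on its flip stop with the backlash taken out

## Robot

A 6-joint arm with a two-finger parallel gripper is mounted at the origin on the work surface. World frame = base frame: x ahead of the robot, y to its left, z up, the work surface at z = 0. Lengths are in mm, angles in degrees, forces in N, time in s.
With the tool pointing down it reaches from about 350 to 975 mm from the base axis. Payload 4.9 kg.
Tool frame: the origin (TCP) lies between the finger pads; the fingertips stand 11 mm ahead of it and the grasp point (between the pads) lies 8 mm behind it (arm.finger_overhang is the distance from the TCP to the fingertips, in mm); z points along the fingers, y is the direction in which the jaws open and shut (so a half turn about z gives the same grasp; the last joint's range is limited). The gripper opens to 85 mm and grips with 20 to 120 N. Pads are 22 mm wide; open, the fingers measure 114 mm over their backs; the gripper's body (76 mm by 85 mm) begins 54 mm behind the grasp point. The pads swing forward as they close: fully open they stand 13 mm farther back than shut.
Start: joints at [62.911, 3.019, 92.412, -0, 84.569, -6.818], TCP at [216.529, 586.273, 217.304] pointing down, gripper open.
Joint ranges: [-172.51, 172.51], [-57.92, 126.97], [3.15, 148.05], [-58.71, 238.71], [5.1, 150.11], [-179.66, 179.66]. Speed limits (degrees/s): [147.25, 147.25, 180, 180, 180, 180].

## Interface

Orientations are given as a 3x3 rotation matrix whose columns are the frame's x, y, z axes.
In Python, from plant import arm gives the robot as it stands. The module is installed in compiled form; this text tells all that it offers.
- The arm moves only by the shell command python3 -m creep 'ROWS' [FORCE]. ROWS is text: rows parted by semicolons, each of 7 numbers parted by spaces: the closure, from 0 (fully open) to 1 (shut), then the shift along the world's x, y, z in m, then the turn, a rotation vector about the world's x, y, z in rad. A call has exactly 10 rows; each row shifts and turns the commanded pose from where the row before left it; what a row does not reach is not made up. A row lasts 1/8 s, in which the tool goes at most 62.5 mm and 10.7 degrees, less where a joint would pass 70% of its speed; a pose out of reach is approached as far as the arm can. A call with a gripper value outside its range is refused whole. The fingers move at their own pace and stop on an object; FORCE is the grip in N (left out, the last holds). Time passes only in rows, so rows that do not move let the fingers close, or fill a call up. It gives the time, the measured TCP pose, the force and the opening at its end, in the units of the state.
- arm.get_state(): the state, without advancing time (a new reading comes with each control period).
- arm.snapshot(name): name is "side" or "top" or "wrist"; returns the picture (480x640x3 uint8, red, green, blue); there is no depth.
- arm.camera_params(name): a dict with "intrinsics" (3x3 intrinsics, pixels), "distortion" ([k1, k2, p1, p2, k3] as OpenCV has them; the pictures are not rectified), "world_to_cam" (4x4, takes a point from world to camera coordinates); the wrist camera has in their place "T_tool_cam" (4x4, takes a point from camera to tool coordinates, whose origin is the TCP and whose axes are the flange's). Camera axes: x right, y up, looking along -z (the intrinsics and any distortion apply to the point x, -y, -z); pixel columns grow to the right and rows downward; lengths in mm; the calibration is good to about 2 mm. A picture is of the moment at which its call begins: read the wrist's pose just before it. camera_params takes no time and is no camera call.
- arm.job_done(): hands the job in, once; it reports no verdict.
Trained networks look in the newest picture that a camera, given by its name, has taken for a name from the list of things; names that differ only in an ending like _2 or _b are one class to them, and where a whole thing is asked for, a point or a joint stands for the part that bears it (a point fixed in the world has none). Each returns a list of dicts, best first, with "p" (0 to 1); they miss things now and then, are a little off and sometimes report something else, mostly with a low value. They report only what shows in the picture. A call takes as long as a camera call.
- arm.boxes_of(thing, camera): "point" ([x, y, z] in mm, in world coordinates, good to about 4 mm: the middle of the surface that is visible of it).
- arm.silhouettes(thing, camera): "region" (480x640 bool, what is visible of it).
The state is a dict: "time": time; "qpos": joint angles; "joint_vel": joint speeds; "tau": joint torques, N m; "eef_pos": TCP position; "orientation": TCP orientation; "contact_force": force on the tool from outside, world axes, zero at the start; "ft_torque": the same for the moment, N m; "width": opening from 0.0 (shut) to 1.0 (fully open).
Only numpy, scipy, OpenCV 4.12 (cv2) and the standard library are available. Lean on these libraries where they do the work, as an engineer would, in place of code of your own. Each camera call takes 0.05 s, during which the arm holds its last target. There are 200 camera calls.

## Task

The carriage with the circuit board stands too far forward on its slide. Wind it back with the crank until it is well clear of the flip stop, swing the stop arm fully down, then wind the carriage forward again, through the play in the screw, until it bears gently but definitely on the stop (about 10 N, never 30 N), and let go with the play taken up. Move the carriage only by the crank, and leave the things around the slide alone.

Things in the scene. Friction and masses are not known exactly. Their poses are not given: they have to be found in the camera images.
- slide: The board slide, fixed to the bench board: an aluminium bed 160 mm wide (x), 330 mm long (y), 12 mm thick, with a grey gearbox 60 mm high and a crank at its -y end. Origin: centre of the bed's underside; z up; +y runs along the screw from the crank end towards the stop end.
- crank (a joint): Crank angle (rad) about the vertical; grows clockwise from above. Clockwise drives the carriage to the slide's +y, anticlockwise draws it to the crank; 9 mm per rad. The handle is straight to the slide's -x of the axis at 0. The screw has 6 mm play (0.67 rad); the nut starts anywhere in it. Range -6.6 to 2.4. The crank stays where left and holds about 10 N of carriage thrust.
- crank_axis (a point): Point on the crank's axis (vertical), fixed to the slide, 95 mm above the bed's underside. Resistance along the circle at the handle: about 2.6 N in the free play, 1.3 N more when the screw carries the carriage, 2.6 N more for each 10 N between carriage and stop. Once they touch, that thrust grows by about 20 N for each mm (0.11 rad) of further winding.
- handle_mid (a point): Middle of the crank's upright black handle: a freely spinning sleeve 16 mm in diameter and 44 mm high, 35 mm from the crank's axis. It can be pinched from above at any yaw and led round its circle with the gripper's yaw unchanged. This point lies 22 mm above the sleeve's foot; the crank's arm and hub end 1 mm below the foot.
- carriage: The dark steel carriage, 80 mm wide, 83 mm long, riding on the screw and two rods and carrying a small green perforated circuit board; its top is 50 mm above the bed's underside. It only slides along the slide's y, from 60 mm behind to 20 mm ahead of its start, and rubs with about 5 N. Origin and axes: as the slide's when at the start; they travel with it.
- front_face (a point): Middle of the carriage's flat front face (its end towards the slide's +y), 45 mm above the bed's underside, 75 mm to +y of carriage's origin. Axes as the slide's.
- nut_mid (a point): Centre of the brass nut, a 26 x 14 x 26 mm block on the screw, seen from above in the open, 20 mm long pocket at the crank end of the carriage: 3 mm of play either way. It lies 65 mm behind the front face in mid play and 62 mm behind it when it bears forward on the carriage (play taken up towards the stop).
- stop: The flip stop's steel saddle, clamped across the bed at a place along the screw that varies. Origin: on the bed's top face, on the centre line, in the middle of the stop arm's thickness; axes parallel to the slide's. When its arm is down, the arm's face towards the carriage lies at y = -6 mm in this frame.
- stop_hinge (a point): Hinge of the stop arm, at the slide's -x side: 65 mm to -x of the saddle's origin and 33 mm above it. The hinge axis is parallel to the screw.
- stop_arm (a joint): Angle of the stop arm (rad): 0 raised (leaning 0.2 rad outward, to the slide's -x, past upright), 1.77 fully down, lying level across the bed in front of the carriage. It stays at any angle; moving it takes about 1 N at its tip.
- stop_tip (a point): Point on the stop arm, a square steel bar 12 x 12 mm, 123 mm from its hinge (the bar ends 133 mm from the hinge), on the bar's centre line. With the arm down this point is 58 mm to the slide's +x of the centre line, beside the carriage, and the bar's top is 51 mm above the bed's underside.
- spool: Bystander: solder spool, 60 mm across, 44 mm high, standing on the bench board; origin under its centre.
- flux_jar: Bystander: small jar, 52 mm across, 60 mm high; origin under its centre.
- dish: Bystander: shallow steel dish, 80 mm across, 25 mm high; origin under its centre.
- driver: Bystander: screwdriver, 160 mm long, lying; origin under its middle.

How it is judged:
By the outcome, as a careful person would: the job done as asked, in the order asked, and still so for the second after the job is handed in, with the robot touching nothing.
It also fails if it takes over 70 s, if anything falls off the work surface, if the arm or the gripper's body presses on something with over 40 N, if the wrist force passes 120 N, or if a joint passes its speed limit or range.

## Working session

There is one attempt and no reset: what is moved stays moved. The work goes in short steps, Python scripts to look and compute and a shell command to move; the robot and the scene stay as the last step left them, time stands still between calls to the robot, and variables do not carry over. Pictures are saved under pics/ and viewed, about 8 in all and at most 12, crops included, and the job is handed in when it is done.

```bash
mkdir -p pics; cat > h.py <<'E'
import numpy as np, cv2
from plant import arm
def cam(n,st=None):
    c=arm.camera_params(n);K=np.array(c["intrinsics"]);D=np.array(c["distortion"],float)
    if n=="wrist":
        st=st or arm.get_state()
        T=np.eye(4);T[:3,:3]=np.array(st["orientation"]);T[:3,3]=st["eef_pos"]
        W=np.linalg.inv(T@np.array(c["T_tool_cam"]))
    else: W=np.array(c["world_to_cam"])
    return K,D,W
def proj(p,C):
    K,D,W=C;p=np.atleast_2d(p);q=p@W[:3,:3].T+W[:3,3];q=q*[1,-1,-1]
    return cv2.projectPoints(q,np.zeros(3),np.zeros(3),K,D)[0][:,0]
def ray(uv,C):
    K,D,W=C;x=cv2.undistortPoints(np.array([[uv]],float),K,D)[0,0]
    d=W[:3,:3].T@np.array([x[0],-x[1],-1]);o=-W[:3,:3].T@W[:3,3];return o,d/np.linalg.norm(d)
def atz(uv,z,C):
    o,d=ray(uv,C);return o+d*(z-o[2])/d[2]
def tri(rs):
    A=sum(np.eye(3)-np.outer(d,d) for o,d in rs);b=sum((np.eye(3)-np.outer(d,d))@o for o,d in rs);return np.linalg.solve(A,b)
def save(n,f): 
    im=arm.snapshot(n);cv2.imwrite("pics/"+f,im[:,:,::-1]);return im
E
python3 - <<'E'
from h import *
np.set_printoptions(precision=1,suppress=True)
s=arm.get_state();print(s)
for n in("top","side"):
    save(n,n+"0.png")
    for t in("slide","crank","handle_mid","carriage","nut_mid","front_face","stop","stop_hinge","stop_arm","stop_tip","spool","flux_jar","dish","driver"):
        print(n,t,[(np.array(b["point"]),round(b["p"],2)) for b in arm.boxes_of(t,n)[:2]])
E
```

```text
{'time': 0.0, 'qpos': array([62.9,  3.1, 92.5,  0. , 84.6, -6.8]), 'joint_vel': array([ 0. , -0. ,  0. , -0.1, -0. ,  0. ]), 'tau': array([ -0. , -39.4, -37. ,  -0. ,   0. ,   0. ]), 'eef_pos': array([216.3, 585.7, 216.1]), 'orientation': array([[-0.9,  0.3, -0. ],
       [ 0.3,  0.9, -0. ],
       [ 0. , -0. , -1. ]]), 'contact_force': array([ 0.5,  0.1, -0.2]), 'ft_torque': array([-0. , -0.1, -0. ]), 'width': 1.00208553273062}
top slide [(array([538.2, -11.4,  21.2]), 0.82)]
top crank [(array([ 495.5, -120. ,   81.6]), 0.65), (array([547.6,  31.1,  58.8]), 0.23)]
top handle_mid [(array([ 454.5, -336. ,   72.9]), 0.65), (array([ 470.6, -112.5,  133.9]), 0.49)]
top carriage [(array([550.3,  34.8,  57.6]), 0.59)]
top nut_mid [(array([550.2,  31.9,  61.7]), 0.41), (array([537.3,   3.3,  58. ]), 0.4)]
top front_face [(array([550.5,  33.6,  60.7]), 0.63)]
top stop [(array([506.4,  54. ,  49. ]), 0.67)]
top stop_hinge [(array([506.1,  55.5,  48.6]), 0.66), (array([452.9, 335.2,  56.2]), 0.32)]
top stop_arm [(array([476.6,  66.2, 152.6]), 0.59)]
top stop_tip [(array([537.5, -12.7,  19.2]),
[... 513 characters left out ...]
handle_mid [(array([ 473.3, -122.8,  115. ]), 0.43)]
side carriage [(array([545.7,  16.2,  59.6]), 0.57), (array([544.5,   0.4,  53.3]), 0.16)]
side nut_mid [(array([481.,  61., 131.]), 0.6)]
side front_face [(array([548.2,  18.9,  58.6]), 0.56)]
side stop [(array([489.2,  60.3,  60.5]), 0.59)]
side stop_hinge [(array([490.4,  61.4,  62.2]), 0.8), (array([452.6, 332. ,  55.9]), 0.58)]
side stop_arm [(array([477.4,  59.9, 132.8]), 0.73)]
side stop_tip [(array([475.8,  62.6, 134.6]), 0.92)]
side spool [(array([452.1, 331. ,  57.6]), 0.8)]
side flux_jar [(array([ 451.7, -349.7,   71.8]), 0.67)]
side dish [(array([606.1, 384.6,  21.6]), 0.9)]
side driver [(array([ 661.1, -404.3,   31.1]), 0.88)]
```

View pics/top0.png

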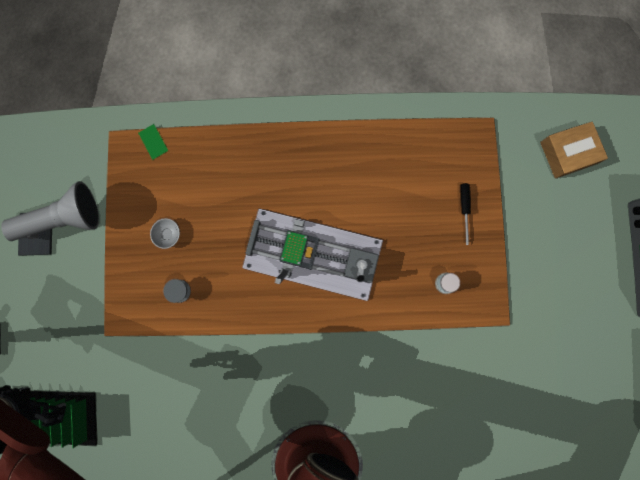

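View pics/side0.png

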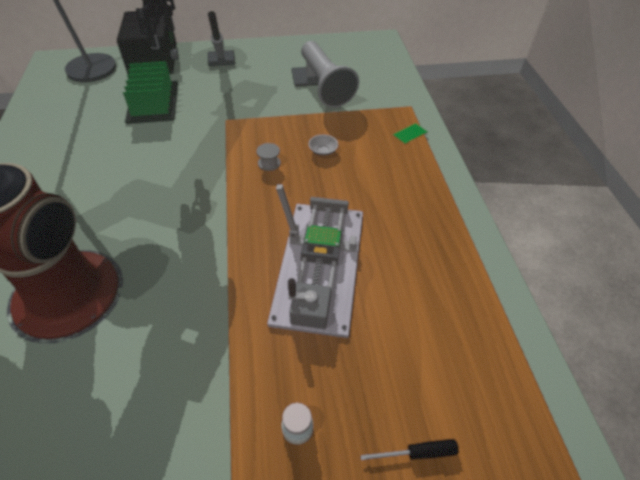

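The top view shows the slide at px (244–383, 210–300). The crank is at the right end with its handle at (361,277), the nut and board are near (300,248), and the stop arm is at (283,275). The side view agrees: the arm is raised and leans toward the robot. I'll move the wrist camera over the slide.

```bash
python3 -m creep '0 .026 -.055 .013 0 0 .014;0 .026 -.055 .013 0 0 .014;0 .026 -.055 .013 0 0 .014;0 .026 -.055 .013 0 0 .014;0 .026 -.055 .013 0 0 .014;0 .026 -.055 .013 0 0 .014;0 .026 -.055 .013 0 0 .014;0 .026 -.055 .013 0 0 .014;0 .026 -.055 .013 0 0 .014;0 .026 -.055 .013 0 0 .014'
cat > look.py <<'E'
from h import *
import sys
np.set_printoptions(precision=1,suppress=True)
def look(f):
    s=arm.get_state();save("wrist",f);C=cam("wrist",s)
    np.savez("pics/"+f+".npz",K=C[0],D=C[1],W=C[2])
    print(s["time"],np.array(s["eef_pos"]),"yawjaw(deg)",np.degrees(np.arctan2(s["orientation"][1][1],s["orientation"][0][1])))
    return C
if __name__=="__main__":
    C=look(sys.argv[1])
    for t in sys.argv[2:]:
        print(t,[(np.array(b["point"]),round(b["p"],2),proj(b["point"],C)[0]) for b in arm.boxes_of(t,"wrist")[:2]])
E
python3 look.py w1.png crank handle_mid carriage nut_mid stop stop_hinge stop_arm stop_tip
```

```text
time: 2.75
eef_pos: [477.0, 34.3, 348.1]
orientation: [[-0.977, 0.212, 0.001], [0.212, 0.977, 0.0], [-0.001, 0.0, -1.0]]
contact_force: [0.5, 0.7, -0.3]
width: 1.0
2.75 [477.   34.3 348.1] yawjaw(deg) 77.76104164583344
crank [(array([ 484.8, -112.3,   85.3]), 0.63, array([175.1, 227.8]))]
handle_mid [(array([ 467.8, -113.4,  123.4]), 0.72, array([155.6, 220.9]))]
carriage [(array([547.2,  31.9,  62.8]), 0.64, array([324.8, 249.6])), (array([507.1,  57.7,  47.9]), 0.64, array([339.9, 206.8]))]
nut_mid [(array([542. ,   7.9,  53. ]), 0.55, array([302.6, 247. ]))]
stop [(array([508.6,  56.4,  51.1]), 0.62, array([339.2, 208.9]))]
stop_hinge [(array([504.2,  56.5,  48.7]), 0.91, array([338.4, 204.6])), (array([548.3,  30.1,  64.6]), 0.27, array([323.4, 251.3]))]
stop_arm [(array([ 628.5, -401.9,   30.2]), 0.58, array([  5.7, 370. ])), (array([472.6,  65.8, 187.7]), 0.56, array([352.7, 197.7]))]
stop_tip [(array([474.7,  71. , 180.3]), 0.8, array([358.9, 197.2]))]
```

View pics/w1.png

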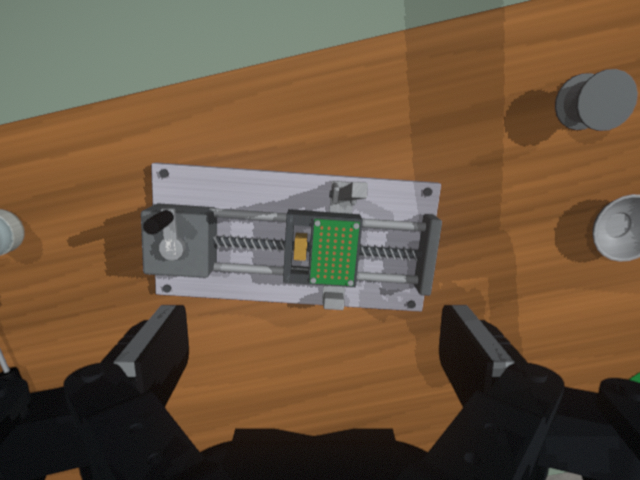

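The wrist view shows the bed corners at (152,163), (440,184), (421,311) and (156,293). The handle is at (150–172, 212–230), the hub at (171,247), the nut at (300,247) and the stop saddle and arm at (345,192). I'll fit the slide's pose from three views.

```bash
cat > fit.py <<'E'
from h import *
from scipy.optimize import least_squares
np.set_printoptions(precision=1,suppress=True)
z=np.load("pics/w1.png.npz");W=(z["K"],z["D"],z["W"])
P=np.array([[-80,-165,12],[-80,165,12],[80,165,12],[80,-165,12]],float)
obs=[(W,[[152,163],[440,184],[421,311],[156,293]],1),(cam("top"),[[369,299],[244,268],[259,210],[383,240]],1),(cam("side"),[[270,328],[295,205],[363,212],[349,334]],1)]
def R(a): c,s=np.cos(a),np.sin(a);return np.array([[c,-s,0],[s,c,0],[0,0,1]])
def w(p,q): return np.atleast_2d(q)@R(p[3]).T+p[:3]
f=lambda p:np.concatenate([((proj(w(p,P),C)-o)*k).ravel() for C,o,k in obs])
r=least_squares(f,[540,-12,12,-.2],x_scale=[1,1,1,.01],loss="soft_l1")
p=r.x;print("slide",p[:3],"yaw deg",np.degrees(p[3]));print(f(p).reshape(3,-1))
np.save("slide.npy",p)
S=lambda q:(np.array(q)-p[:3])@R(p[3])
for n,q in dict(hinge=[504.2,56.5,48.7],tip=[476,69,180],nut=[542,7.9,53],handle=[467.8,-113.4,123.4],crank=[487,-118,82]).items(): print(n,S(q))
o,d=ray((171,247),W)
for h in(85,90,95): 
    print("hub in slide, h",h,S(atz((171,247),p[2]+h,W)))
for h in(70,78): print("handle foot",h,S(atz((168,214),p[2]+h,W)))
for h in(110,139): print("handle top",h,S(atz((152,225),p[2]+h,W)))
E
python3 fit.py
```

```text
slide [541.4  -5.2   7.1] yaw deg -16.1608835448955
[[-0.5  0.6 -0.7 -0.7 -0.6 -0.8  0.1  0.7]
 [-1.8  0.9 -1.9 -0.6 -0.5 -2.2 -0.8 -0.7]
 [-2.2 -3.2  1.9 -0.4 -0.1  0.2 -0.2  2.3]]
hinge [-52.9  48.9  41.6]
tip [-83.5  53.  172.9]
nut [-3.1 12.7 45.9]
handle [ -40.6 -124.4  116.3]
crank [ -20.9 -123.5   74.9]
hub in slide, h 85 [  -5.9 -121.1   85. ]
hub in slide, h 90 [  -7.6 -119.4   90. ]
hub in slide, h 95 [  -9.2 -117.8   95. ]
handle foot 70 [ -36.6 -128.3   70. ]
handle foot 78 [ -38.6 -125.6   78. ]
handle top 110 [ -34.7 -130.3  110. ]
handle top 139 [ -42.7 -119.4  139. ]
```

```bash
python3 -m creep '0 -.012 -.024 -.014 0 0 -.01;0 -.012 -.024 -.014 0 0 -.01;0 -.012 -.024 -.014 0 0 -.01;0 -.012 -.024 -.014 0 0 -.01;0 -.012 -.024 -.014 0 0 -.01;0 -.012 -.024 -.014 0 0 -.01;0 0 0 0 0 0 0;0 0 0 0 0 0 0;0 0 0 0 0 0 0;0 0 0 0 0 0 0'; python3 look.py w2.png handle_mid crank
python3 -m creep '0 0 .02 0 0 0 0;0 0 .02 0 0 0 0;0 0 .02 0 0 0 0;0 0 .02 0 0 0 0;0 0 0 0 0 0 0;0 0 0 0 0 0 0;0 0 0 0 0 0 0;0 0 0 0 0 0 0;0 0 0 0 0 0 0;0 0 0 0 0 0 0'; python3 look.py w3.png handle_mid crank stop_tip stop_hinge nut_mid
python3 -c "
import cv2,numpy as np
a=cv2.imread('pics/w2.png');b=cv2.imread('pics/w3.png')
cv2.imwrite('pics/w23.png',cv2.resize(np.vstack([a[60:340],b[60:340]]),(640,560)))"
```

```text
time: 4.45
eef_pos: [405.0, -107.2, 263.9]
orientation: [[-0.963, 0.269, 0.001], [0.269, 0.963, -0.0], [-0.001, -0.0, -1.0]]
contact_force: [-0.0, 0.1, 0.4]
width: 0.996
4.45 [ 405.  -107.2  263.9] yawjaw(deg) 74.38814283101719
handle_mid [(array([ 467.3, -117.6,  122.4]), 0.97, array([322.4, 297.8]))]
crank [(array([ 474.4, -114.3,   86.7]), 0.88, array([327.5, 287.1]))]
time: 5.85
eef_pos: [404.5, -27.9, 263.3]
orientation: [[-0.963, 0.271, -0.0], [0.271, 0.963, 0.0], [0.0, -0.0, -1.0]]
contact_force: [0.6, -0.6, 0.6]
width: 1.0
5.85 [404.5 -27.9 263.3] yawjaw(deg) 74.29472925135863
handle_mid [(array([ 468.2, -113. ,  120.7]), 0.91, array([230.6, 322.9]))]
crank [(array([ 473.7, -113.9,   86. ]), 0.65, array([239.2, 310.1]))]
stop_tip [(array([472.3,  69.8, 156.5]), 0.7, array([481.3, 285.7])), (array([518.6, -28.2,  23.1]), 0.34, array([343.5, 301.3]))]
stop_hinge [(array([483.6,  61.4,  72.2]), 0.58, array([436.9, 263.1]))]
nut_mid [(array([538.3,   7.3,  56.8]), 0.86, array([387.4, 325.1])), (array([ 470.2, -110.8,  119.6]), 0.3, array([234.3, 323.8]))]
```

View pics/w23.png

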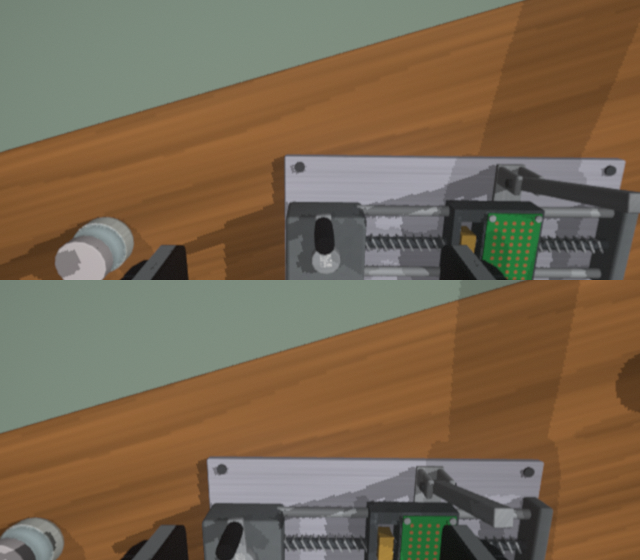

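The crop pair shows the handle with its foot near (325,280) and top near (323,312) in w2, and near (238,305) and (228,332) in w3. I'll triangulate the handle from its dark blob and measure the stop arm.

```bash
cat > m.py <<'E'
from fit import *
def L(n): z=np.load(f"pics/{n}.png.npz");return (z["K"],z["D"],z["W"])
rs=[];ar=[]
for n,b in(("w2",(300,265,350,325)),("w3",(210,290,260,345))):
    im=cv2.imread(f"pics/{n}.png").max(2);x0,y0,x1,y1=b
    k=(im[y0:y1,x0:x1]<40).astype(np.uint8);c,l,s,ce=cv2.connectedComponentsWithStats(k)
    i=1+np.argmax(s[1:,4]);print(n,s[i]+[x0,y0,0,0,0],ce[i]+[x0,y0]);rs.append(ray(ce[i]+[x0,y0],L(n)))
h=tri(rs);print("handle",h,S(h),[np.linalg.norm(np.cross(h-o,d)) for o,d in rs])
t=tri([ray((632,262),L("w2")),ray((504,297),L("w3"))]);print("arm end",t,S(t))
t=tri([ray((505,237),L("w2")),ray((425,255),L("w3"))]);print("saddle",t,S(t))
t=tri([ray((326,323),L("w2")),ray((243,336),L("w3"))]);print("hub",t,S(t))
for n,q in(("w2",(487,219+60)),("w3",(400,515-220))): print("board corner",S(atz(q,p[2]+60,L(n))))
E
python3 m.py
```

```text
slide [541.4  -5.2   7.1] yaw deg -16.1608835448955
[[-0.5  0.6 -0.7 -0.7 -0.6 -0.8  0.1  0.7]
 [-1.8  0.9 -1.9 -0.6 -0.5 -2.2 -0.8 -0.7]
 [-2.2 -3.2  1.9 -0.4 -0.1  0.2 -0.2  2.3]]
hinge [-52.9  48.9  41.6]
tip [-83.5  53.  172.9]
nut [-3.1 12.7 45.9]
handle [ -40.6 -124.4  116.3]
crank [ -20.9 -123.5   74.9]
hub in slide, h 85 [  -5.9 -121.1   85. ]
hub in slide, h 90 [  -7.6 -119.4   90. ]
hub in slide, h 95 [  -9.2 -117.8   95. ]
handle foot 70 [ -36.6 -128.3   70. ]
handle foot 78 [ -38.6 -125.6   78. ]
handle top 110 [ -34.7 -130.3  110. ]
handle top 139 [ -42.7 -119.4  139. ]
w2 [315 278  19  36 565] [323.5 295.8]
w3 [216 303  26  38 633] [228.8 321.5]
handle [ 471.  -117.4  110.6] [ -36.4 -127.4  103.5] [np.float64(0.005910654207347469), np.float64(0.005910654207292264)]
arm end [472.6  75.9 177.1] [-88.6  58.7 169.9]
saddle [495.   62.1  21.4] [-63.3  51.7  14.3]
hub [ 511.8 -125.8   66.9] [   5.1 -124.1   59.8]
board corner [-35.1  19.8  60. ]
board corner [-41.8  18.8  60. ]
```

```bash
cat > m2.py <<'E'
from m import *
a=np.linspace(0,2*np.pi,60)
def cyl(q): return np.vstack([np.c_[q[0]+8*np.cos(a),q[1]+8*np.sin(a),0*a+q[2]+k] for k in(-22,22)])
def bb(q,C): u=proj(cyl(q),C);return np.r_[u.min(0),u.max(0)]
g=lambda q:np.r_[bb(q,L("w2"))-[315,278,334,314],bb(q,L("w3"))-[216,303,242,341]]
r=least_squares(g,[471,-117,115]);print("cyl mid",r.x,S(r.x),g(r.x))
E
python3 m2.py|tail -2; python3 -c "
import cv2
a=cv2.imread('pics/w3.png');cv2.imwrite('pics/c3.png',cv2.resize(a[230:400,190:560],(740,340)))"
```

```text
board corner [-41.8  18.8  60. ]
cyl mid [ 474.6 -118.7  100.8] [ -32.6 -127.6   93.7] [-1.9 -1.5 -0.1  2.3 -0.5 -2.6  2.8  1.3]
```

View pics/c3.png

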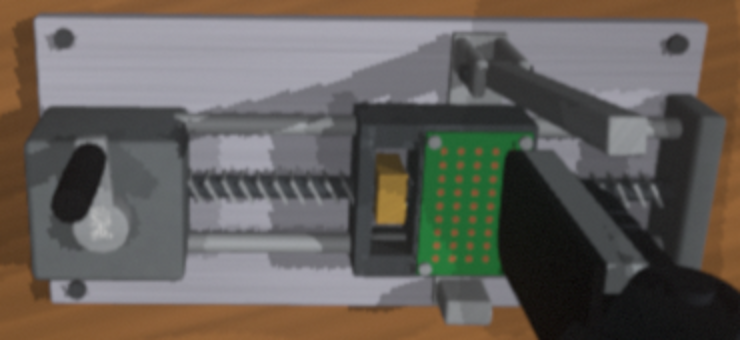

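```bash
python3 -m creep '0 .0115 -.015 -.008 0 0 0;0 .0115 -.015 -.008 0 0 0;0 .0115 -.015 -.008 0 0 0;0 .0115 -.015 -.008 0 0 0;0 .0115 -.015 -.008 0 0 0;0 .0115 -.015 -.008 0 0 0;0 0 0 -.027 0 0 0;0 0 0 -.027 0 0 0;0 0 0 -.027 0 0 0;0 0 0 -.027 0 0 0'
python3 -m creep '.3 0 0 0 0 0 0;.5 0 0 0 0 0 0;.6 0 0 0 0 0 0;.7 0 0 0 0 0 0;.8 0 0 0 0 0 0;1 0 0 0 0 0 0;1 0 0 0 0 0 0;1 0 0 0 0 0 0;1 0 0 0 0 0 0;1 0 0 0 0 0 0' 30
python3 look.py w4.png handle_mid
```

```text
time: 7.4
eef_pos: [473.6, -117.7, 106.5]
orientation: [[-0.963, 0.27, 0.0], [0.27, 0.963, -0.0], [-0.0, -0.0, -1.0]]
contact_force: [0.1, 0.1, 0.7]
width: 0.995
time: 8.65
eef_pos: [473.9, -117.9, 107.9]
orientation: [[-0.963, 0.27, 0.001], [0.27, 0.963, -0.001], [-0.001, -0.0, -1.0]]
contact_force: [-1.6, -0.7, 4.6]
width: 0.16
8.65 [ 473.9 -117.9  107.9] yawjaw(deg) 74.31310167694568
handle_mid [(array([ 467. , -117.8,  127.8]), 0.7, array([308.7, 301.7]))]
```

View pics/w4.png

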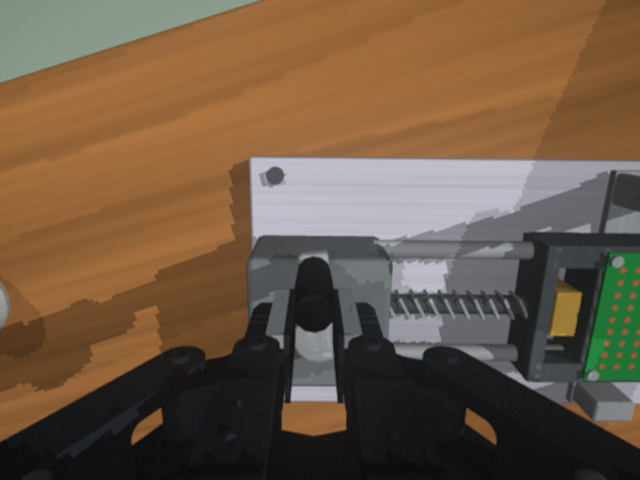

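The pinch is good: the handle top at (314,312) sits between the pads. I'll compute the chord table for the circle.

```bash
python3 - <<'E'
import numpy as np
for k in range(17):
    a=np.radians(163.84+20*np.array([k,k+1]));d=.035*np.array([np.cos(a[1])-np.cos(a[0]),np.sin(a[1])-np.sin(a[0])])
    print(20*(k+1),d.round(4))
E
python3 -m creep '1 0 0 .002 0 0 0;1 -.0007 -.0121 0 0 0 0;1 .0034 -.0117 0 0 0 0;1 .0072 -.0098 0 0 0 0;1 0 0 0 0 0 0;1 0 0 0 0 0 0;1 0 0 0 0 0 0;1 0 0 0 0 0 0;1 0 0 0 0 0 0;1 0 0 0 0 0 0'
```

```text
20 [-0.0013 -0.0121]
40 [ 0.0029 -0.0118]
60 [ 0.0068 -0.0101]
80 [ 0.0098 -0.0072]
100 [ 0.0117 -0.0034]
120 [0.0121 0.0008]
140 [0.0111 0.0049]
160 [0.0088 0.0084]
180 [0.0054 0.0109]
200 [0.0013 0.0121]
220 [-0.0029  0.0118]
240 [-0.0068  0.0101]
260 [-0.0098  0.0072]
280 [-0.0117  0.0034]
300 [-0.0121 -0.0008]
320 [-0.0111 -0.0049]
340 [-0.0088 -0.0084]
time: 10.0
eef_pos: [483.5, -150.5, 108.1]
orientation: [[-0.963, 0.271, 0.0], [0.271, 0.963, 0.003], [0.0, 0.003, -1.0]]
contact_force: [5.0, 3.4, -3.4]
width: 0.162
```

```bash
python3 -m creep '1 .0098 -.0062 0 0 0 0;1 .0117 -.003 0 0 0 0;1 .0121 .0008 0 0 0 0;1 .0111 .0049 0 0 0 0;1 .0088 .0084 0 0 0 0;1 .0054 .0109 0 0 0 0;1 0 0 0 0 0 0;1 0 0 0 0 0 0;1 0 0 0 0 0 0;1 0 0 0 0 0 0'
```

```text
time: 11.25
eef_pos: [541.6, -135.2, 108.2]
orientation: [[-0.963, 0.271, -0.002], [0.271, 0.963, 0.001], [0.002, 0.001, -1.0]]
contact_force: [-1.3, 0.8, -8.7]
width: 0.158
```

```bash
python3 -m creep '1 .0013 .0116 -.0015 0 0 0;1 -.0029 .0114 0 0 0 0;1 -.0072 .0097 0 0 0 0;1 -.0102 .0069 0 0 0 0;1 -.012 .0034 0 0 0 0;1 -.0124 -.0008 0 0 0 0;1 -.0111 -.0049 0 0 0 0;1 0 0 0 0 0 0;1 0 0 0 0 0 0;1 0 0 0 0 0 0'; python3 look.py w5.png nut_mid carriage stop_hinge
```

```text
time: 12.5
eef_pos: [487.8, -97.0, 108.1]
orientation: [[-0.963, 0.27, -0.001], [0.27, 0.963, 0.003], [0.002, 0.002, -1.0]]
contact_force: [-2.4, 5.7, -2.2]
width: 0.161
12.5 [487.8 -97.  108.1] yawjaw(deg) 74.32603420056054
nut_mid [(array([526.7, -38.9,  54.6]), 0.76, array([436.9, 293.8]))]
carriage [(array([527.4, -17.5,  63.2]), 0.86, array([482.7, 291.2]))]
stop_hinge [(array([533.8,  48.2,  28.1]), 0.9, array([571.9, 249.4]))]
```

View pics/w5.png

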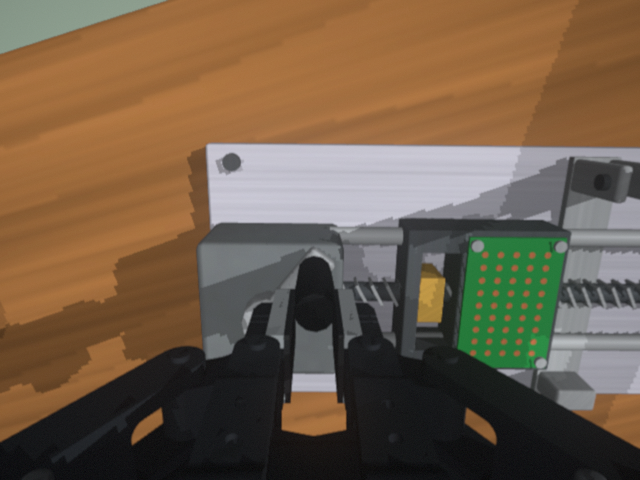

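The carriage is back: its front edge is at px x≈566 and the saddle is at 572–625. I'll quantify the clearance.

```bash
python3 - <<'E' | tail -12
from m import *
C=L("w5")
print("front corner top",S(atz((566,232),p[2]+50,C)))
print("pocket rear edge/ nut left,right @h45",S(atz((417,295),p[2]+46,C)),S(atz((442,295),p[2]+46,C)))
print("carriage rear edge",S(atz((402,222),p[2]+50,C)))
print("saddle edges at bed top",S(atz((566,210),p[2]+12,C)),S(atz((573,160),p[2]+16,C)),S(atz((620,170),p[2]+16,C)))
print("+x lug",S(atz((543,372),p[2]+35,C)),S(atz((583,378),p[2]+35,C)),S(atz((596,405),p[2]+25,C)))
C=L("w1");print("w1 saddle far lug",S(atz((325,297),p[2]+30,C)),S(atz((344,297),p[2]+30,C)))
E
```

```text
handle [ 471.  -117.4  110.6] [ -36.4 -127.4  103.5] [np.float64(0.005910654207347469), np.float64(0.005910654207292264)]
arm end [472.6  75.9 177.1] [-88.6  58.7 169.9]
saddle [495.   62.1  21.4] [-63.3  51.7  14.3]
hub [ 511.8 -125.8   66.9] [   5.1 -124.1   59.8]
board corner [-35.1  19.8  60. ]
board corner [-41.8  18.8  60. ]
front corner top [-40.3  25.7  50. ]
pocket rear edge/ nut left,right @h45 [ -3.4 -46.8  46. ] [ -3.5 -33.2  46. ]
carriage rear edge [-44.9 -58.4  50. ]
saddle edges at bed top [-44.   47.1  12. ] [-73.7  43.8  16. ] [-68.3  71.7  16. ]
+x lug [50.8 35.9 35. ] [54.8 60.9 35. ] [81.4 80.3 25. ]
w1 saddle far lug [62.4 43.2 30. ] [60.9 65.9 30. ]
```

Clearance is about 22 mm. Next I'll release the handle, rise, and go round to the outer side of the stop arm with the fingers shut.

```bash
python3 -m creep '.4 0 0 0 0 0 0;.4 0 0 0 0 0 0;.4 0 0 0 0 0 0;.4 0 0 0 0 0 0;.4 0 0 .03 0 0 0;.4 0 0 .03 0 0 0;1 -.019 .022 0 0 0 0;1 -.019 .022 0 0 0 0;1 -.019 .022 0 0 0 0;1 -.019 .022 0 0 0 0'
python3 -m creep '1 .0067 .023 -.0015 0 0 0;1 .0067 .023 -.0015 0 0 0;1 .0067 .023 -.0015 0 0 0;1 .0067 .023 -.0015 0 0 0;1 0 0 0 0 0 0;1 0 0 0 0 0 0;1 0 0 0 0 0 0;1 0 0 0 0 0 0;1 0 0 0 0 0 0;1 0 0 0 0 0 0'; python3 look.py w6.png stop_arm stop_tip
```

```text
time: 13.95
eef_pos: [411.3, -9.7, 167.9]
orientation: [[-0.963, 0.271, 0.0], [0.271, 0.963, -0.0], [-0.0, -0.0, -1.0]]
contact_force: [-0.0, 0.0, -0.2]
width: -0.002
time: 15.2
eef_pos: [438.6, 81.6, 161.9]
orientation: [[-0.963, 0.271, 0.0], [0.271, 0.963, -0.0], [-0.0, 0.0, -1.0]]
contact_force: [0.4, -0.5, -0.1]
width: 0.0
15.2 [438.6  81.6 161.9] yawjaw(deg) 74.29224076226978
stop_arm [(array([472.8,  71.4, 188.8]), 0.55, array([312.1, 417.2]))]
stop_tip [(array([472.1,  74.3, 184.9]), 0.51, array([319.1, 406.7])), (array([485.3,  64.4,  31.6]), 0.3, array([308.1, 287.4]))]
```

View pics/w6.png

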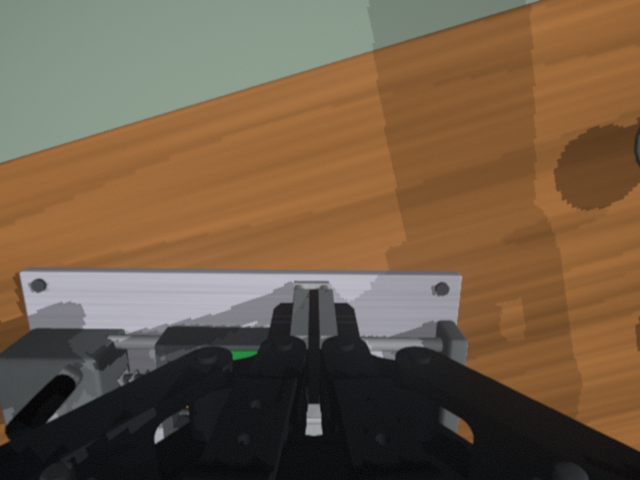

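The fingers sit behind the arm and in line with it (bar end at px 314,420). I'll sweep the arm over and stop short of fully down.

```bash
python3 -m creep '1 .0197 -.0057 .0015 0 0 0;1 .0197 -.0057 .0015 0 0 0;1 .0189 -.0055 -.003 0 0 0;1 .0189 -.0055 -.003 0 0 0;1 .0163 -.0047 -.01 0 0 0;1 .0163 -.0047 -.01 0 0 0;1 .0113 -.0033 -.016 0 0 0;1 .0113 -.0033 -.016 0 0 0;1 .0062 -.0018 -.019 0 0 0;1 0 0 0 0 0 0'
python3 -m creep '1 .001 0 -.005 0 0 0;1 .001 0 -.005 0 0 0;1 0 0 -.003 0 0 0;1 0 0 0 0 0 0;1 0 0 0 0 0 0;1 0 0 0 0 0 0;1 0 0 0 0 0 0;1 0 0 0 0 0 0;1 0 0 0 0 0 0;1 0 0 0 0 0 0'
```

```text
time: 16.6
eef_pos: [575.7, 41.6, 85.3]
orientation: [[-0.963, 0.271, -0.005], [0.271, 0.963, 0.0], [0.005, -0.001, -1.0]]
contact_force: [-1.2, -0.1, -0.1]
width: -0.003
time: 17.85
eef_pos: [579.2, 41.6, 74.8]
orientation: [[-0.963, 0.27, 0.0], [0.27, 0.963, 0.0], [-0.0, 0.0, -1.0]]
contact_force: [0.2, 0.0, -0.4]
width: -0.001
```

```bash
python3 -m creep '1 0 0 -.001 0 0 0;1 0 0 -.001 0 0 0;1 0 0 -.001 0 0 0;1 0 0 -.001 0 0 0;1 0 0 0 0 0 0;1 0 0 0 0 0 0;1 0 0 0 0 0 0;1 0 0 0 0 0 0;1 0 0 0 0 0 0;1 0 0 0 0 0 0'; python3 look.py w7.png stop_arm stop_tip
python3 - <<'E'
from h import *
im=save("side","s7.png");cv2.imwrite("pics/s7c.png",cv2.resize(im[150:370,220:420,::-1],(600,660))[:600])
E
```

```text
time: 19.1
eef_pos: [579.3, 41.6, 70.8]
orientation: [[-0.963, 0.27, 0.0], [0.27, 0.963, -0.0], [-0.0, -0.0, -1.0]]
contact_force: [0.9, -0.4, -0.2]
width: 0.003
19.1 [579.3  41.6  70.8] yawjaw(deg) 74.31385727812595
stop_arm [(array([527.8,  55.2,  73.4]), 0.67, array([311.4, 163. ]))]
stop_tip [(array([530.8,  55.4,  69. ]), 0.56, array([314.1, 169.5]))]
```

View pics/s7c.png

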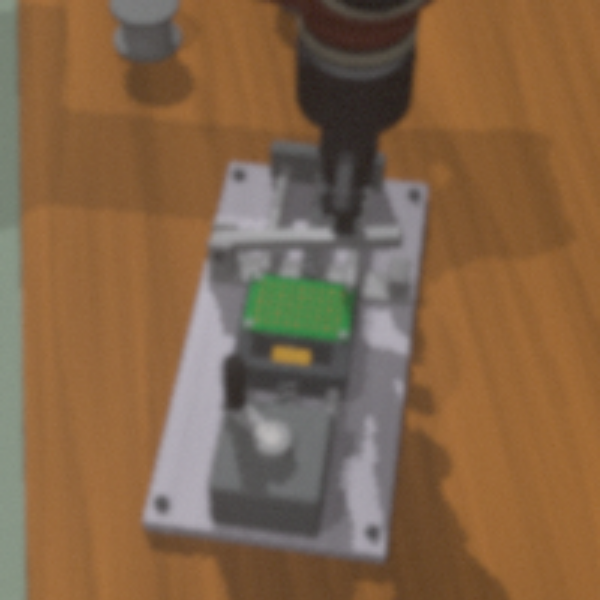

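The arm is over but not quite down: there's a gap above the far rest at (385,285), and the contact force is still nil. I'll keep lowering in small steps.

```bash
for i in 1; do python3 -m creep '1 0 0 -.001 0 0 0;1 0 0 -.001 0 0 0;1 0 0 -.001 0 0 0;1 0 0 -.001 0 0 0;1 0 0 0 0 0 0;1 0 0 0 0 0 0;1 0 0 0 0 0 0;1 0 0 0 0 0 0;1 0 0 0 0 0 0;1 0 0 0 0 0 0'; done; python3 look.py w8.png stop_arm stop_tip
```

```text
time: 20.55
eef_pos: [579.2, 41.6, 66.8]
orientation: [[-0.963, 0.27, -0.0], [0.27, 0.963, -0.0], [0.0, -0.0, -1.0]]
contact_force: [0.0, 0.2, -0.6]
width: -0.0
20.55 [579.2  41.6  66.8] yawjaw(deg) 74.31213871550113
stop_arm [(array([529.4,  53.6,  68.6]), 0.75, array([308.4, 168.4]))]
stop_tip [(array([528.2,  60.9,  67.5]), 0.91, array([326.7, 159.4]))]
```

View pics/w8.png

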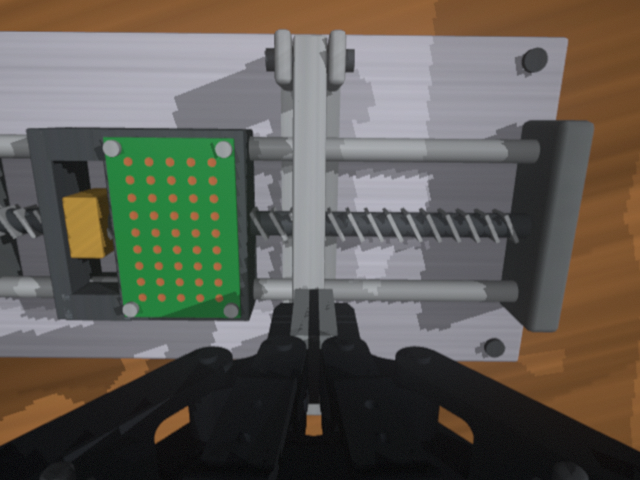

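The bar is seen from above, centred under the fingers with its hinge at (310,55), and there is still no reaction. I'll lower further.

```bash
python3 -m creep '1 0 0 -.001 0 0 0;1 0 0 -.001 0 0 0;1 0 0 -.001 0 0 0;1 0 0 0 0 0 0;1 0 0 0 0 0 0;1 0 0 0 0 0 0;1 0 0 0 0 0 0;1 0 0 0 0 0 0;1 0 0 0 0 0 0;1 0 0 0 0 0 0'
```

```text
time: 21.95
eef_pos: [579.2, 41.6, 63.8]
orientation: [[-0.963, 0.27, -0.0], [0.27, 0.963, -0.0], [0.0, -0.0, -1.0]]
contact_force: [-0.2, 0.3, -0.3]
width: -0.001
```

```bash
cat > al.py <<'E'
from fit import *
def bar(al,U,y):
    out=[]
    d=np.array([np.sin(al),0,np.cos(al)]);n=np.array([-np.cos(al),0,np.sin(al)])
    for r in(20,133):
        for a in(-6,6):
            for b in(-6,6): out.append(np.array([-65,y,45+U-p[2]])+r*d+a*n+np.array([0,b,0]))
    return w(p,np.array(out))
def iou(al,U,y,C,m):
    h=cv2.convexHull(proj(bar(al,U,y),C).astype(np.float32)).astype(np.int32)
    k=np.zeros(m.shape,np.uint8);cv2.fillConvexPoly(k,h,1);k=k>0
    return (k&m).sum()/(k|m).sum()
if __name__=="__main__":
  for n in("side","top","wrist"):
    s=arm.get_state();arm.snapshot(n);C=cam(n,s);b=arm.silhouettes("stop_arm",n)
    if not b: print(n,"none");continue
    m=np.array(b[0]["region"]);ys,xs=np.nonzero(m);print(n,b[0]["p"],m.sum(),"bbox",xs.min(),xs.max(),ys.min(),ys.max())
    q=[(iou(al,U,y,C,m),al,U,y) for al in np.arange(.9,1.6,.06) for U in(2,5,8,11) for y in(48,51,54,57,60)]
    for t in sorted(q)[::-1][:6]: print(np.round(t,2))
E
python3 al.py | tail -24; python3 -c "
import sys;sys.path.insert(0,'.')
"
```

```text
handle [ -40.6 -124.4  116.3]
crank [ -20.9 -123.5   74.9]
hub in slide, h 85 [  -5.9 -121.1   85. ]
hub in slide, h 90 [  -7.6 -119.4   90. ]
hub in slide, h 95 [  -9.2 -117.8   95. ]
handle foot 70 [ -36.6 -128.3   70. ]
handle foot 78 [ -38.6 -125.6   78. ]
handle top 110 [ -34.7 -130.3  110. ]
handle top 139 [ -42.7 -119.4  139. ]
side 0.86 416 bbox 292 353 227 235
[ 0.7  1.4 11.  51. ]
[ 0.7  1.4  8.  51. ]
[ 0.7  1.4  5.  54. ]
[ 0.7  1.4  2.  57. ]
[ 0.7  1.4 11.  54. ]
[ 0.7  1.4  8.  54. ]
top none
wrist 0.56 8753 bbox 291 327 34 414
[ 0.5  1.6  2.  54. ]
[ 0.5  1.6  8.  54. ]
[ 0.5  1.6 11.  54. ]
[ 0.5  1.6  5.  54. ]
[ 0.4  1.5  8.  54. ]
[ 0.4  1.5  2.  54. ]
```

```bash
python3 - <<'E' | tail -12
from al import *
s=arm.get_state();im=save("wrist","w9.png");C=cam("wrist",s);Cs=cam("side");sd=save("side","s9.png")
t=np.array(s["eef_pos"]);R3=np.array(s["orientation"])
print("overhang",arm.finger_overhang)
tips=np.array([t+R3@np.array([a,b,11]) for a in(-11,11) for b in(-8,8)])
print("tips px wrist",proj(tips,C).tolist());print("tips side",proj(tips,Cs).tolist())
for al in(1.4,1.57):
  for n,c in(("w",C),("s",Cs)): 
    u=proj(bar(al,8,54.5),c);print(al,n,u[0:4].mean(0),u[4:].mean(0))
a=cv2.resize(im[20:440,200:430],None,fx=1.4,fy=1.4);b=cv2.resize(sd[190:290,270:380],None,fx=4,fy=4)
o=np.zeros((590,770,3),np.uint8);o[:a.shape[0],:a.shape[1]]=a[:590];o[:b.shape[0],a.shape[1]:a.shape[1]+b.shape[1]]=b
cv2.imwrite("pics/v9.png",o[:,:,::-1])
E
```

```text
hub in slide, h 95 [  -9.2 -117.8   95. ]
handle foot 70 [ -36.6 -128.3   70. ]
handle foot 78 [ -38.6 -125.6   78. ]
handle top 110 [ -34.7 -130.3  110. ]
handle top 139 [ -42.7 -119.4  139. ]
overhang 11.0
tips px wrist [[295.1158298121096, 309.6897758040551], [332.0233612029407, 309.66863617993863], [294.47440836470184, 261.5890613493115], [332.6206385398147, 261.5678165585159]]
tips side [[338.88207988303736, 238.5316812212924], [339.66323867514046, 232.97503325397471], [328.8715594792205, 237.38188450934086], [329.7508540484387, 231.84747220731782]]
1.4 w [312.5 118.8] [310.5 406.9]
1.4 s [303.4 230.7] [354.4 231.1]
1.57 w [312.5 119.7] [310.8 378.2]
1.57 s [303.5 231.7] [354.6 237.9]
```

View pics/v9.png

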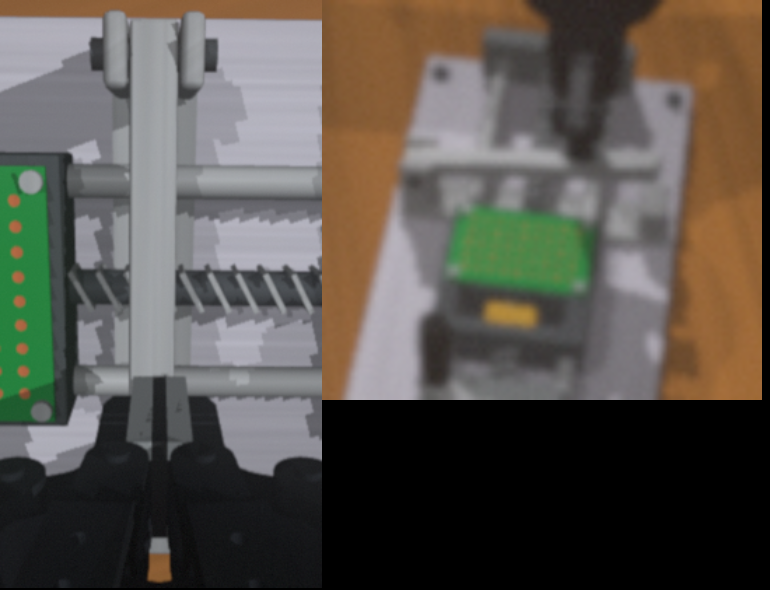

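The pictures disagree. The bar looks about 0.15 rad short of down (α≈1.4) in both views, yet the fingertips are already lower than its top with no force on them. I'll raise the tool and see whether the bar follows.

```bash
cat > al2.py <<'E'
from al import *
s=arm.get_state();arm.snapshot("side");C=cam("side",s);b=arm.silhouettes("stop_arm","side")
for e in b[:1]:
    m=np.array(e["region"]);ys,xs=np.nonzero(m)
    print("RES p",e["p"],m.sum(),xs.min(),xs.max(),"L row",ys[xs<xs.min()+8].mean(),"R row",ys[xs>xs.max()-8].mean())
    for y in(54,): print("RES",[(round(al,2),round(iou(al,8,y,C,m),2)) for al in np.arange(1.0,1.62,.06)])
E
python3 -m creep '1 0 0 .012 0 0 0;1 0 0 .012 0 0 0;1 0 0 0 0 0 0;1 0 0 0 0 0 0;1 0 0 0 0 0 0;1 0 0 0 0 0 0;1 0 0 0 0 0 0;1 0 0 0 0 0 0;1 0 0 0 0 0 0;1 0 0 0 0 0 0'; python3 al2.py|grep RES
python3 -m creep '1 0 0 .02 0 0 0;1 0 0 .02 0 0 0;1 0 0 .02 0 0 0;1 0 0 0 0 0 0;1 0 0 0 0 0 0;1 0 0 0 0 0 0;1 0 0 0 0 0 0;1 0 0 0 0 0 0;1 0 0 0 0 0 0;1 0 0 0 0 0 0'; python3 al2.py|grep RES
```

```text
time: 23.6
eef_pos: [579.3, 41.6, 87.8]
orientation: [[-0.963, 0.27, 0.0], [0.27, 0.963, 0.0], [-0.0, 0.0, -1.0]]
contact_force: [0.0, -0.1, 0.3]
width: -0.002
RES p 0.67 42 311 322 L row 268.1333333333333 R row 268.48275862068965
RES [(np.float64(1.0), np.float64(0.0)), (np.float64(1.06), np.float64(0.0)), (np.float64(1.12), np.float64(0.0)), (np.float64(1.18), np.float64(0.0)), (np.float64(1.24), np.float64(0.0)), (np.float64(1.3), np.float64(0.0)), (np.float64(1.36), np.float64(0.0)), (np.float64(1.42), np.float64(0.0)), (np.float64(1.48), np.float64(0.0)), (np.float64(1.54), np.float64(0.0)), (np.float64(1.6), np.float64(0.0))]
time: 24.95
eef_pos: [579.3, 41.5, 147.8]
orientation: [[-0.963, 0.27, 0.0], [0.27, 0.963, -0.0], [-0.0, 0.0, -1.0]]
contact_force: [0.1, -0.8, 0.2]
width: 0.002
RES p 0.77 377 292 353 L row 229.1891891891892 R row 231.41071428571428
RES [(np.float64(1.0), np.float64(0.07)), (np.float64(1.06), np.float64(0.09)), (np.float64(1.12), np.float64(0.13)), (np.float64(1.18), np.float64(0.17)), (np.float64(1.24), np.float64(0.25)), (np.float64(1.3), np.float64(0.45)), (np.float64(1.36), np.float64(0.53)), (np.float64(1.42), np.float64(0.64)), (np.float64(1.48), np.float64(0.57)), (np.float64(1.54), np.float64(0.43)), (np.float64(1.6), np.float64(0.26))]
```

```bash
cat > al3.py <<'E'
from al import *
s=arm.get_state();im=save("wrist","w10.png");C=cam("wrist",s);np.savez("pics/w10.png.npz",K=C[0],D=C[1],W=C[2])
b=arm.silhouettes("stop_arm","wrist")
for e in b[:1]:
    m=np.array(e["region"]);ys,xs=np.nonzero(m)
    print("RES p",e["p"],m.sum(),"bbox",xs.min(),xs.max(),ys.min(),ys.max())
    for k in range(ys.min(),ys.max(),40): r=xs[ys==k];print("RES row",k,r.min(),r.max())
    q=[(iou(al,U,y,C,m),al,U,y) for al in np.arange(1.2,1.6,.05) for U in(2,5,8,11) for y in(50,52,54,56,58,60)]
    for t in sorted(q)[::-1][:5]: print("RES",np.round(t,2))
    for al in(1.35,1.45,1.57): u=proj(bar(al,8,55),C);print("RES",al,u[4:].round(0).tolist())
E
python3 -m creep '1 -.019 .0056 .005 0 0 0;1 -.019 .0056 .005 0 0 0;1 -.019 .0056 .005 0 0 0;1 -.019 .0056 .005 0 0 0;1 0 0 0 0 0 0;1 0 0 0 0 0 0;1 0 0 0 0 0 0;1 0 0 0 0 0 0;1 0 0 0 0 0 0;1 0 0 0 0 0 0'; python3 al3.py|grep RES
```

```text
time: 26.3
eef_pos: [503.3, 63.9, 167.7]
orientation: [[-0.963, 0.27, -0.0], [0.27, 0.963, 0.0], [0.0, -0.0, -1.0]]
contact_force: [-0.7, -0.9, -0.6]
width: -0.004
RES p 0.78 1653 bbox 300 319 203 411
RES row 203 303 317
RES row 243 301 318
RES row 283 300 318Traceback (most recent call last):
  File "al3.py", line 7, in <module>
    for k in range(ys.min(),ys.max(),40): r=xs[ys==k];print("RES row",k,r.min(),r.max())
                                                                        ~~~~~^^
    return umr_minimum(a, axis, None, out, keepdims, initial, where)
ValueError: zero-size array to reduction operation minimum which has no identity
```

```bash
sed -i 's/^    for k in range.*$//' al3.py; python3 -m creep '1 -.006 .026 .008 0 0 0;1 -.006 .026 .008 0 0 0;1 -.006 .026 .008 0 0 0;1 0 0 .008 0 0 0;1 0 0 0 0 0 0;1 0 0 0 0 0 0;1 0 0 0 0 0 0;1 0 0 0 0 0 0;1 0 0 0 0 0 0;1 0 0 0 0 0 0'; python3 al3.py|grep RES
python3 - <<'E'
import cv2
a=cv2.imread('pics/w10.png');cv2.imwrite('pics/w10c.png',a)
E
```

```text
time: 27.65
eef_pos: [485.2, 141.9, 199.7]
orientation: [[-0.963, 0.27, -0.0], [0.27, 0.963, -0.0], [0.0, -0.0, -1.0]]
contact_force: [0.7, -0.6, -0.5]
width: 0.004
```

View pics/w10c.png

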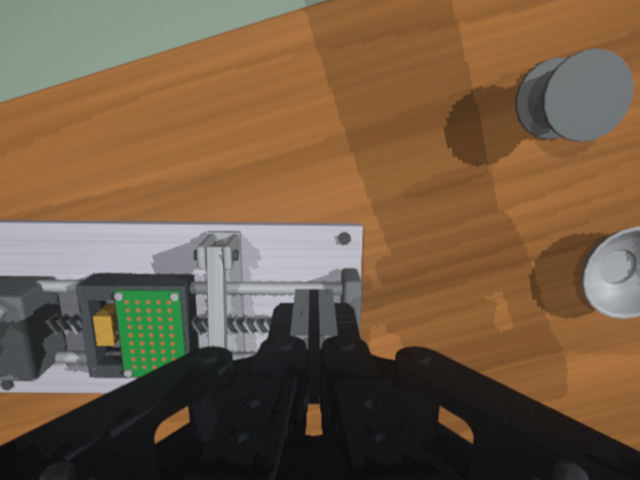

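The bar runs from (217,245) down to (217,350), where the knuckle hides it. The nut is at (104,326) and the carriage front at x≈192. I'll fit the bar's tilt from its edges.

```bash
cat > ed.py <<'E'
from al import *
z=np.load("pics/w10.png.npz");C=(z["K"],z["D"],z["W"])
g=cv2.imread("pics/w10.png",0).astype(float)
for r in(255,270,285,300,315,330,342): print("RES",r,g[r,194:242:1].astype(int).tolist())
for al in(1.3,1.4,1.5,1.57):
    u=[]
    d=np.array([np.sin(al),0,np.cos(al)]);n=np.array([-np.cos(al),0,np.sin(al)])
    for rr in(20,50,80,110,133):
        P2=[np.array([-65,54.5,46])+rr*d+6*n+np.array([0,b,0]) for b in(-6,6)]
        u.append(proj(w(p,np.array(P2)),C).round(1).tolist())
    print("RES",al,u)
E
python3 ed.py|grep RES
```

```text
RES 255 [73, 64, 79, 121, 150, 164, 172, 178, 177, 169, 143, 112, 109, 158, 173, 171, 169, 168, 169, 171, 174, 177, 179, 178, 169, 147, 138, 127, 105, 116, 140, 162, 170, 175, 176, 173, 152, 117, 90, 82, 88, 91, 84, 71, 96, 132, 133, 136]
RES 270 [178, 183, 184, 185, 184, 181, 182, 180, 182, 183, 176, 147, 135, 146, 167, 172, 169, 169, 169, 171, 173, 174, 177, 175, 176, 178, 181, 181, 167, 124, 110, 121, 142, 154, 154, 149, 141, 139, 140, 142, 142, 144, 144, 144, 142, 144, 137, 132]
RES 285 [105, 118, 121, 122, 119, 120, 121, 121, 121, 122, 120, 121, 119, 132, 168, 173, 169, 169, 170, 170, 173, 176, 177, 178, 174, 176, 181, 179, 166, 129, 112, 118, 136, 147, 147, 148, 147, 147, 147, 148, 146, 147, 148, 147, 148, 152, 166, 171]
RES 300 [40, 85, 150, 162, 160, 160, 161, 161, 161, 157, 139, 117, 105, 115, 159, 172, 170, 168, 169, 170, 173, 174, 176, 177, 175, 176, 175, 177, 169, 144, 118, 117, 141, 164, 169, 167, 162, 154, 144, 142, 142, 143, 142, 145, 144, 143, 143, 137]
RES 315 [45, 57, 74, 107, 130, 120, 115, 113, 108, 105, 100, 99, 107, 121, 144, 167, 170, 170, 169, 171, 171, 173, 1
[... 618 characters left out ...]
, 281.5], [225.0, 281.6]], [[208.5, 322.0], [224.7, 322.1]], [[208.2, 362.5], [224.4, 362.6]], [[208.0, 403.0], [224.2, 403.1]], [[207.8, 433.9], [224.0, 434.0]]]
RES 1.4 [[[209.4, 281.9], [225.5, 282.0]], [[210.1, 321.1], [226.1, 321.3]], [[210.8, 359.6], [226.6, 359.8]], [[211.5, 397.4], [227.2, 397.5]], [[212.0, 425.8], [227.6, 425.9]]]
RES 1.5 [[[210.1, 282.0], [226.1, 282.1]], [[211.7, 319.6], [227.4, 319.7]], [[213.3, 355.9], [228.7, 356.0]], [[214.8, 390.8], [230.0, 390.9]], [[216.0, 416.8], [230.9, 416.9]]]
RES 1.57 [[[210.6, 281.9], [226.5, 282.0]], [[212.8, 318.2], [228.4, 318.3]], [[215.0, 352.8], [230.1, 352.9]], [[217.0, 385.7], [231.8, 385.8]], [[218.5, 409.9], [233.1, 410.0]]]
```

```bash
cat > ed2.py <<'E'
from al import *
def L(n): z=np.load(f"pics/{n}.png.npz");return (z["K"],z["D"],z["W"])
def lines(al,U,y,C):
    d=np.array([np.sin(al),0,np.cos(al)]);n=np.array([-np.cos(al),0,np.sin(al)]);o=[]
    for b in(-6,6):
        P2=[np.array([-65,y+b,45+U-p[2]])+rr*d+6*n for rr in(10,130)]
        o.append(proj(w(p,np.array(P2)),C))
    return o
def edges(n,rows,c0,lo,hi):
    g=cv2.GaussianBlur(cv2.imread(f"pics/{n}.png",0),(3,3),0).astype(float);out=[]
    for r in rows:
        med=np.median(g[r,c0-4:c0+5]);l=c0
        while l>lo and abs(g[r,l]-med)<18:l-=1
        h=c0
        while h<hi and abs(g[r,h]-med)<18:h+=1
        out.append((r,l+.5,h-.5))
    return out
Cw=L("w10")
for n,rows,c0 in(("w8",range(70,285,20),310),("w10",range(262,345,8),217)):
    E=edges(n,rows,c0,c0-40,c0+40);print("RES",n,[(r,float(a),float(b)) for r,a,b in E])
    C=L(n)
    def f(v):
        A=lines(*v,C);o=[]
        for r,a,b in E:
            for k,c in((0,a),(1,b)):
                q=A[k];o.append(q[0,0]+(r-q[0,1])/(q[1,1]-q[0,1])*(q[1,0]-q[0,0])-c)
        return o
    for U in(4,8,12):
        r=least_squares(lambda v:f((v[0],U,v[1])),[1.4,54],loss="soft_l1");print("RES U",U,r.x,r.cost)
E
python3 ed2.py|grep RES
```

```text
RES w8 [(70, 294.5, 324.5), (90, 294.5, 325.5), (110, 294.5, 325.5), (130, 294.5, 325.5), (150, 294.5, 325.5), (170, 294.5, 324.5), (190, 294.5, 324.5), (210, 294.5, 324.5), (230, 294.5, 323.5), (250, 293.5, 323.5), (270, 293.5, 323.5)]
RES U 4 [ 1.5 53.4] 2.564205446066701
RES U 8 [ 1.6 53.4] 4.0441127476383985
RES U 12 [ 1.7 53.4] 6.067463888778497
RES w10 [(262, 207.5, 221.5), (270, 207.5, 222.5), (278, 207.5, 222.5), (286, 207.5, 222.5), (294, 208.5, 222.5), (302, 208.5, 222.5), (310, 208.5, 222.5), (318, 208.5, 222.5), (326, 208.5, 223.5), (334, 208.5, 223.5), (342, 208.5, 222.5)]
RES U 4 [ 1.4 51.6] 5.278462222477532
RES U 8 [ 1.4 52.5] 6.474377818312329
RES U 12 [ 1.4 53.4] 7.81642493010998
```

Both fits say the arm is still about 0.17 rad up. I'll come down on it again, farther out (slide x≈45) and centred on the bar, checking as I go.

```bash
python3 -m creep '1 .0229 -.0216 -.008 0 0 0;1 .0229 -.0216 -.008 0 0 0;1 .0229 -.0216 -.008 0 0 0;1 .0229 -.0216 -.008 0 0 0;1 .0229 -.0216 -.008 0 0 0;1 0 0 -.016 0 0 0;1 0 0 -.016 0 0 0;1 0 0 -.016 0 0 0;1 0 0 0 0 0 0;1 0 0 0 0 0 0'
python3 -m creep '1 0 0 -.004 0 0 0;1 0 0 -.004 0 0 0;1 0 0 -.004 0 0 0;1 0 0 -.004 0 0 0;1 0 0 -.004 0 0 0;1 0 0 -.003 0 0 0;1 0 0 -.003 0 0 0;1 0 0 -.003 0 0 0;1 0 0 -.003 0 0 0;1 0 0 0 0 0 0'; python3 al2.py|grep "RES p"
```

```text
time: 29.0
eef_pos: [599.8, 34.3, 112.2]
orientation: [[-0.963, 0.27, 0.001], [0.27, 0.963, -0.0], [-0.001, 0.0, -1.0]]
contact_force: [0.1, 0.8, 0.7]
width: -0.001
time: 30.25
eef_pos: [599.5, 34.0, 79.4]
orientation: [[-0.963, 0.27, -0.001], [0.27, 0.963, 0.0], [0.001, -0.0, -1.0]]
contact_force: [0.5, 0.2, -0.5]
width: -0.0
RES p 0.66 886 289 355 L row 234.73381294964028 R row 240.225
```

```bash
python3 al2.py|grep "RES p"; python3 -m creep '1 0 0 -.002 0 0 0;1 0 0 -.002 0 0 0;1 0 0 -.002 0 0 0;1 0 0 -.002 0 0 0;1 0 0 0 0 0 0;1 0 0 0 0 0 0;1 0 0 0 0 0 0;1 0 0 0 0 0 0;1 0 0 0 0 0 0;1 0 0 0 0 0 0'; python3 al2.py|grep "RES p"; cat > top.py <<'E'
from al2 import *
im=cv2.imread("pics/s7.png")
def prof(im):
    # brightness column profile near bar at right part, x=350 & left x=298 & mid 318
    return [im[220:246,x].max(1).tolist() for x in(298,318,350)]
a=arm.snapshot("side")[:,:,::-1]
for n,q in(("s7",im),("s9",cv2.imread("pics/s9.png")),("now",a)):
    for r,x in zip(prof(q),(298,318,350)): print("RES",n,x,r)
E
python3 top.py|grep "RES [sn]"
```

```text
RES p 0.97 516 290 353 L row 228.82608695652175 R row 231.5
time: 31.7
eef_pos: [599.7, 34.0, 71.8]
orientation: [[-0.963, 0.27, 0.0], [0.27, 0.963, -0.0], [-0.0, -0.0, -1.0]]
contact_force: [0.0, -0.5, 0.1]
width: -0.0
RES p 0.85 449 290 353 L row 229.0 R row 231.82142857142858
RES s7 298 [164, 166, 174, 174, 165, 151, 147, 161, 166, 158, 139, 116, 94, 92, 94, 96, 96, 94, 91, 94, 94, 97, 104, 105, 106, 114]
RES s7 318 [100, 102, 108, 128, 152, 164, 170, 169, 167, 148, 121, 101, 111, 140, 166, 166, 155, 144, 140, 142, 145, 141, 134, 133, 134, 131]
RES s7 350 [113, 109, 102, 103, 114, 131, 147, 151, 138, 115, 98, 93, 115, 136, 150, 150, 145, 142, 138, 139, 136, 132, 126, 116, 103, 95]
RES s9 298 [163, 162, 169, 173, 166, 153, 157, 170, 174, 168, 150, 122, 97, 90, 90, 96, 96, 91, 93, 91, 93, 95, 103, 101, 104, 114]
RES s9 318 [100, 102, 109, 125, 150, 159, 162, 165, 170, 168, 153, 128, 104, 112, 135, 159, 154, 143, 138, 141, 146, 144, 134, 133, 136, 135]
RES s9 350 [113, 110, 102, 101, 101, 101, 107, 127, 144, 151, 148, 133, 109, 92, 97, 116, 135, 141, 141, 135, 135, 132, 126, 114, 103, 94]
RES now 298 [162, 167, 174, 175, 168, 152, 158, 171, 174, 167, 151, 119, 96, 93, 93, 97, 96, 94, 90, 93, 94, 98, 104, 103, 106, 114]
RES now 318 [101, 102, 108, 126, 151, 159, 163, 163, 170, 169, 152, 130, 107, 111, 137, 160, 154, 142, 137, 146, 146, 141, 134, 132, 133, 134]
RES now 350 [61, 59, 64, 67, 75, 90, 98, 114, 126, 129, 120, 102, 92, 90, 103, 123, 142, 145, 143, 143, 146, 146, 146, 130, 114, 105]
```

The brightness profiles show the bar did move down with the finger between the two side views: its right end dropped from row 227 to 229.5. The finger therefore is on the bar, and it simply needs to go lower. Continuing.

```bash
python3 -m creep '1 0 0 -.002 0 0 0;1 0 0 -.002 0 0 0;1 0 0 -.002 0 0 0;1 0 0 -.002 0 0 0;1 0 0 -.002 0 0 0;1 0 0 -.002 0 0 0;1 0 0 -.002 0 0 0;1 0 0 0 0 0 0;1 0 0 0 0 0 0;1 0 0 0 0 0 0'; python3 top.py|grep "RES now"
```

```text
time: 33.2
eef_pos: [599.7, 34.0, 57.8]
orientation: [[-0.963, 0.27, -0.0], [0.27, 0.963, 0.0], [0.0, 0.0, -1.0]]
contact_force: [0.1, 0.5, -0.8]
width: 0.006
RES now 298 [163, 164, 168, 171, 166, 150, 147, 158, 165, 164, 148, 126, 100, 93, 93, 98, 94, 95, 93, 93, 95, 97, 104, 101, 107, 116]
RES now 318 [102, 102, 106, 119, 141, 153, 163, 165, 165, 168, 167, 161, 143, 116, 100, 112, 131, 137, 139, 141, 144, 141, 134, 133, 135, 133]
RES now 350 [69, 68, 65, 64, 65, 65, 71, 87, 112, 128, 131, 118, 110, 101, 94, 91, 88, 99, 113, 131, 134, 126, 116, 108, 106, 103]
```

```bash
python3 -m creep '1 0 0 -.0015 0 0 0;1 0 0 -.0015 0 0 0;1 0 0 -.0015 0 0 0;1 0 0 -.0015 0 0 0;1 0 0 0 0 0 0;1 0 0 0 0 0 0;1 0 0 0 0 0 0;1 0 0 0 0 0 0;1 0 0 0 0 0 0;1 0 0 0 0 0 0'; python3 top.py|grep "RES now 3[15]"; python3 al2.py | grep "RES p"
```

```text
time: 34.6
eef_pos: [599.7, 34.0, 51.8]
orientation: [[-0.963, 0.27, 0.0], [0.27, 0.963, -0.0], [-0.0, -0.0, -1.0]]
contact_force: [-0.1, -0.7, -0.1]
width: -0.001
RES now 318 [103, 104, 106, 120, 141, 155, 161, 169, 169, 166, 162, 159, 151, 131, 109, 101, 114, 128, 135, 138, 140, 139, 134, 132, 135, 135]
RES now 350 [55, 66, 65, 65, 64, 67, 68, 76, 89, 108, 125, 131, 129, 126, 121, 112, 102, 92, 91, 91, 97, 101, 103, 101, 101, 102]
```

```bash
python3 -m creep '1 0 0 -.001 0 0 0;1 0 0 -.001 0 0 0;1 0 0 -.001 0 0 0;1 0 0 0 0 0 0;1 0 0 0 0 0 0;1 0 0 0 0 0 0;1 0 0 0 0 0 0;1 0 0 0 0 0 0;1 0 0 0 0 0 0;1 0 0 0 0 0 0'; python3 top.py|grep "RES now 3[15]"
```

```text
time: 36.1
eef_pos: [599.8, 34.0, 49.0]
orientation: [[-0.963, 0.27, 0.0], [0.27, 0.963, -0.0], [-0.0, -0.0, -1.0]]
contact_force: [-0.7, 0.2, 4.3]
width: 0.0
RES now 318 [102, 102, 106, 119, 135, 149, 161, 169, 173, 167, 164, 161, 154, 139, 116, 97, 107, 124, 132, 136, 138, 138, 134, 135, 133, 132]
RES now 350 [50, 53, 62, 66, 66, 66, 67, 75, 83, 95, 106, 123, 131, 128, 123, 113, 105, 100, 92, 86, 91, 97, 99, 99, 100, 98]
```

```bash
python3 -m creep '1 0 0 -.0005 0 0 0;1 0 0 -.0005 0 0 0;1 0 0 0 0 0 0;1 0 0 0 0 0 0;1 0 0 .03 0 0 0;1 0 0 .04 0 0 0;1 0 0 .04 0 0 0;1 -.04 .012 .01 0 0 0;1 -.04 .012 .01 0 0 0;1 0 0 .0 0 0 0'; cat > al4.py <<'E'
from al import *
s=arm.get_state();im=save("wrist","w11.png");C=cam("wrist",s);np.savez("pics/w11.png.npz",K=C[0],D=C[1],W=C[2])
for n in("wrist","side"):
    if n=="side": im=save(n,"s11.png");C=cam(n)
    b=arm.silhouettes("stop_arm",n)
    for e in b[:1]:
        m=np.array(e["region"]);ys,xs=np.nonzero(m);print("RES",n,e["p"],m.sum(),xs.min(),xs.max(),ys.min(),ys.max(),"LR",ys[xs<xs.min()+8].mean(),ys[xs>xs.max()-8].mean())
        q=[(iou(al,U,y,C,m),al,U,y) for al in np.arange(1.3,1.62,.03) for U in(5,8,11,14) for y in(50,52,54,56)]
        for t in sorted(q)[::-1][:4]: print("RES",t)
for t in("stop_tip","stop_arm"): print("RES",t,[(np.array(b["point"]),b["p"],S(b["point"])) for b in arm.boxes_of(t,"side")[:1]])
g=im[:,:,::-1].max(2)
for x in(298,318,335,350): print("RES now",x,g[220:246,x].tolist())
E
python3 al4.py|grep RES
```

```text
time: 37.5
eef_pos: [518.2, 58.7, 177.6]
orientation: [[-0.963, 0.269, 0.001], [0.269, 0.963, 0.0], [-0.001, 0.0, -1.0]]
contact_force: [0.7, 0.7, -0.7]
width: -0.003
RES wrist 0.75 2084 301 320 176 290 LR 234.47450980392156 231.92120509849363
RES (np.float64(0.40536512667660207), np.float64(1.6000000000000003), 5, 54)
RES (np.float64(0.38640944428448026), np.float64(1.6000000000000003), 8, 54)
RES (np.float64(0.3855214018960069), np.float64(1.5700000000000003), 5, 54)
RES (np.float64(0.3717451523545706), np.float64(1.5400000000000003), 5, 54)
RES side 0.63 379 292 352 227 239 LR 229.5142857142857 236.45833333333334
RES (np.float64(0.6771488469601677), np.float64(1.5400000000000003), 5, 56)
RES (np.float64(0.6757322175732218), np.float64(1.5700000000000003), 8, 54)
RES (np.float64(0.6756756756756757), np.float64(1.6000000000000003), 11, 52)
RES (np.float64(0.6694045174537988), np.float64(1.6000000000000003), 14, 52)
RES stop_tip [(array([552.7,  43.8,  61.1]), 0.81, array([-2.8, 50.2, 54. ]))]
RES stop_arm [(array([557.6,  42.4,  59.3]), 0.78, array([ 2.3, 50.2, 52.2]))]
RES now 298 [178, 178, 176, 168, 159, 143, 131, 138, 147, 149, 140, 119, 102, 91, 93, 91, 93, 89, 88, 87, 87, 96, 98, 97, 100, 111]
RES now 318 [109, 113, 120, 133, 148, 155, 159, 163, 160, 157, 156, 151, 147, 134, 108, 97, 100, 118, 127, 130, 131, 132, 127, 126, 129, 128]
RES now 335 [95, 96, 95, 97, 100, 119, 139, 154, 160, 162, 164, 161, 151, 149, 148, 133, 108, 95, 98, 106, 114, 111, 112, 111, 117, 130]
RES now 350 [107, 102, 101, 97, 99, 99, 104, 120, 143, 151, 152, 150, 148, 147, 145, 149, 143, 129, 105, 93, 95, 102, 108, 108, 99, 98]
```

The side view now fits the arm level (α≈1.57). I'll confirm with the edge fit from the earlier viewpoint.

```bash
python3 -m creep '1 -.011 .028 .0073 0 0 0;1 -.011 .028 .0073 0 0 0;1 -.011 .027 .0073 0 0 0;1 0 0 0 0 0 0;1 0 0 0 0 0 0;1 0 0 0 0 0 0;1 0 0 0 0 0 0;1 0 0 0 0 0 0;1 0 0 0 0 0 0;1 0 0 0 0 0 0'; python3 - <<'E'
from look import *
look("w12.png")
E
sed -i 's/^for n,rows,c0 in.*$/for n,rows,c0 in(("w10",range(262,345,8),217),("w12",range(262,345,8),217)):/' ed2.py; sed -i 's/("RES U",U,r.x/("RES U",U,r.x.round(3).tolist()/' ed2.py; python3 ed2.py|sed 's/\[np.*//'|grep RES; python3 - <<'E'
import cv2
g=cv2.imread('pics/w12.png',0)
for r in(270,300,340): print(g[r,194:242].tolist())
E
```

```text
time: 39.05
eef_pos: [486.8, 140.9, 199.7]
orientation: [[-0.963, 0.27, 0.0], [0.27, 0.963, -0.0], [-0.0, -0.0, -1.0]]
contact_force: [0.8, -0.8, -0.6]
width: 0.001
39.05 [486.8 140.9 199.7] yawjaw(deg) 74.30626948206223
RES w10 [(262, 207.5, 221.5), (270, 207.5, 222.5), (278, 207.5, 222.5), (286, 207.5, 222.5), (294, 208.5, 222.5), (302, 208.5, 222.5), (310, 208.5, 222.5), (318, 208.5, 222.5), (326, 208.5, 223.5), (334, 208.5, 223.5), (342, 208.5, 222.5)]
RES U 4 [1.414, 51.607] 5.278462222477532
RES U 8 [1.419, 52.496] 6.474377818312329
RES U 12 [1.423, 53.384] 7.81642493010998
RES w12 [(262, 208.5, 221.5), (270, 208.5, 223.5), (278, 209.5, 223.5), (286, 209.5, 224.5), (294, 210.5, 224.5), (302, 210.5, 225.5), (310, 211.5, 225.5), (318, 211.5, 225.5), (326, 212.5, 226.5), (334, 212.5, 226.5), (342, 213.5, 227.5)]
RES U 4 [1.596, 51.361] 4.936899935597628
RES U 8 [1.6, 52.296] 6.109325895941866
RES U 12 [1.605, 53.228] 7.444186652445489
[169, 187, 192, 189, 190, 190, 190, 191, 192, 192, 190, 184, 161, 139, 139, 160, 165, 162, 160, 161, 160, 164, 166, 167, 170, 167, 169, 169, 172, 163, 128, 113, 123, 145, 146, 141, 139, 140, 141, 143, 141, 143, 143, 144, 142, 143, 140, 131]
[37, 42, 65, 113, 148, 158, 158, 157, 157, 157, 157, 146, 115, 104, 104, 114, 142, 161, 162, 160, 161, 162, 162, 167, 166, 169, 168, 164, 167, 167, 165, 150, 121, 114, 129, 144, 146, 142, 141, 143, 143, 143, 143, 142, 145, 143, 142, 142]
[39, 30, 33, 33, 46, 98, 147, 157, 160, 161, 160, 160, 161, 161, 159, 149, 118, 103, 119, 156, 161, 160, 161, 162, 165, 167, 165, 164, 163, 164, 161, 162, 160, 149, 119, 112, 127, 143, 143, 142, 142, 144, 145, 144, 144, 144, 144, 144]
```

The arm is fully down (edge fit 1.60 now, against 1.42 before), and the stop is at slide y≈52. Now back to the crank handle.

```bash
python3 -m creep '.4 0 -.0476 -.006 0 0 0;.4 0 -.0476 -.006 0 0 0;.4 0 -.0476 -.006 0 0 0;.4 0 -.0476 -.006 0 0 0;.4 0 -.0476 -.006 0 0 0;.4 .001 0 -.02 0 0 0;.4 0 0 -.02 0 0 0;.4 0 0 -.021 0 0 0;.4 0 0 0 0 0 0;.4 0 0 0 0 0 0'
python3 look.py w13.png handle_mid nut_mid
```

```text
time: 40.35
eef_pos: [488.2, -97.1, 109.6]
orientation: [[-0.963, 0.27, 0.001], [0.27, 0.963, -0.0], [-0.001, -0.0, -1.0]]
contact_force: [0.3, -0.1, -0.3]
width: 0.598
40.35 [488.2 -97.1 109.6] yawjaw(deg) 74.31863448884194
handle_mid [(array([481.4, -94.8, 129.7]), 0.84, array([314.7, 300.6]))]
nut_mid [(array([524.4, -39.3,  55.6]), 0.86, array([435.5, 288.8])), (array([523.4, -12.7,  60.8]), 0.31, array([488.2, 278.1]))]
```

```bash
cat > circ.py <<'E'
import numpy as np
from scipy.optimize import least_squares
P=np.array([[473.9,-117.9],[483.5,-150.5],[541.6,-135.2],[487.8,-97.0]])
r=least_squares(lambda c:np.hypot(*(P-c).T)-35,[507,-127]);c=r.x;print(c,r.fun)
f=np.degrees(np.arctan2(*(P-c).T[::-1]));print(f)
f0=f[3]
pos=lambda d:c+35*np.array([np.cos(np.radians(f0-d)),np.sin(np.radians(f0-d))])
if __name__=="__main__":
    q=np.array([488.2,-97.1])
    for d in(20,40,60,80,100,120): print(d,(pos(d)-q).round(1));q=pos(d)
    q=pos(120)
    for d in range(122,190,2): print(d,pos(d).round(1),(pos(d)-q).round(2));q=pos(d)
E
python3 circ.py
```

```text
[ 508.01941342 -125.5422513 ] [-0.03518373 -0.01299021 -0.05822121 -0.02165258]
[ 167.37495833 -134.49241017  -16.04519118  125.31386729]
20 [10.6  5.3]
40 [12.1  1.1]
60 [11.8 -3.1]
80 [10.  -6.9]
100 [ 7.  -9.9]
120 [  3.2 -11.7]
122 [ 543.  -123.5] [ 0.09 -1.22]
124 [ 543.  -124.7] [ 0.05 -1.22]
126 [ 543. -126.] [ 0.01 -1.22]
128 [ 543.  -127.2] [-0.04 -1.22]
130 [ 542.9 -128.4] [-0.08 -1.22]
132 [ 542.8 -129.6] [-0.12 -1.22]
134 [ 542.6 -130.8] [-0.16 -1.21]
136 [ 542.4 -132. ] [-0.21 -1.2 ]
138 [ 542.2 -133.2] [-0.25 -1.2 ]
140 [ 541.9 -134.4] [-0.29 -1.19]
142 [ 541.5 -135.6] [-0.33 -1.18]
144 [ 541.2 -136.8] [-0.37 -1.16]
146 [ 540.8 -137.9] [-0.41 -1.15]
148 [ 540.3 -139. ] [-0.45 -1.14]
150 [ 539.8 -140.2] [-0.49 -1.12]
152 [ 539.3 -141.3] [-0.53 -1.1 ]
154 [ 538.7 -142.3] [-0.57 -1.08]
156 [ 538.1 -143.4] [-0.61 -1.06]
158 [ 537.5 -144.4] [-0.64 -1.04]
160 [ 536.8 -145.5] [-0.68 -1.02]
162 [ 536.1 -146.5] [-0.71 -0.99]
164 [ 535.3 -147.4] [-0.75 -0.97]
166 [ 534.6 -148.4] [-0.78 -0.94]
168 [ 533.7 -149.3] [-0.81 -0.91]
170 [ 532.9 -150.2] [-0.84 -0.88]
172 [ 532. -151.] [-0.87 -0.85]
174 [ 531.1 -151.8] [-0.9  -0.82]
176 [ 530.2 -152.6] [-0.93 -0.79]
178 [ 529.2 -153.4] [-0.96 -0.76]
180 [ 528.3 -154.1] [-0.98 -0.72]
182 [ 527.2 -154.8] [-1.01 -0.69]
184 [ 526.2 -155.4] [-1.03 -0.65]
186 [ 525.2 -156.1] [-1.05 -0.62]
188 [ 524.1 -156.6] [-1.08 -0.58]
```

```bash
python3 -m creep '1 0 0 0 0 0 0;1 0 0 0 0 0 0;1 0 0 0 0 0 0;1 0 0 0 0 0 0;1 .0106 .0053 0 0 0 0;1 .0121 .0011 0 0 0 0;1 .0118 -.0031 0 0 0 0;1 .01 -.0069 0 0 0 0;1 .007 -.0099 0 0 0 0;1 .0032 -.0117 0 0 0 0' 30
cat > rd.py <<'E'
from circ import *
from h import *
F=[];Q=[]
import sys
n=int(sys.argv[1]) if len(sys.argv)>1 else 4
for i in range(n):
    s=arm.get_state();F.append(s["contact_force"]);Q.append(s["eef_pos"])
    if i<n-1: arm.snapshot("wrist")
    f=np.array(F[-1]);v=np.array(Q[-1])[:2]-c;a=np.arctan2(v[1],v[0])
    print("t",round(s["time"],2),"d",round((f0-np.degrees(a))%360,1),"r",round(np.hypot(*v),2),"rad",round(f[:2]@[np.cos(a),np.sin(a)],1),"resist",round(f[:2]@[-np.sin(a),np.cos(a)],1),"fz",round(f[2],1),np.round(Q[-1],1))
E
python3 rd.py 4|tail -4
```

```text
time: 41.75
eef_pos: [543.3, -121.2, 109.2]
orientation: [[-0.963, 0.27, 0.001], [0.27, 0.963, 0.002], [-0.0, 0.002, -1.0]]
contact_force: [-1.3, 5.0, 4.7]
width: 0.156
t 41.75 d 118.4 r 35.56 rad -0.7 resist 5.1 fz 4.7 [ 543.3 -121.2  109.2]
t 41.8 d 120.9 r 35.43 rad 0.2 resist 2.9 fz 4.4 [ 543.3 -122.8  109.2]
t 41.85 d 120.6 r 35.43 rad 1.1 resist 1.4 fz 3.5 [ 543.3 -122.6  109.2]
t 41.9 d 120.6 r 35.37 rad 2.1 resist 0.6 fz 3.3 [ 543.3 -122.6  109.2]
```

```bash
python3 -m creep '1 .0001 -.0012 0 0 0 0;1 .0001 -.0012 0 0 0 0;1 0 -.0012 0 0 0 0;1 0 -.0012 0 0 0 0;1 -.0001 -.0012 0 0 0 0;1 -.0001 -.0012 0 0 0 0;1 -.0002 -.0012 0 0 0 0;1 -.0002 -.0012 0 0 0 0;1 -.0003 -.0012 0 0 0 0;1 -.0003 -.0012 0 0 0 0'
python3 rd.py 3|tail -3
python3 look.py w14.png nut_mid | tail -1
python3 - <<'E'|grep RES
from al import *
z=np.load("pics/w14.png.npz");C=(z["K"],z["D"],z["W"])
g=cv2.imread("pics/w14.png",0)
# sample along slide y at x=-38 (carriage top h50, no board) 
for h,x in((50,-30),(50,-37)):
    ys=np.arange(-40,75,1.);u=proj(w(p,np.c_[0*ys+x,ys,0*ys+h]),C);v=cv2.remap(g,u[:,0].astype(np.float32),u[:,1].astype(np.float32),cv2.INTER_LINEAR).ravel()
    print("RES",h,x,u[0].round(),u[-1].round(),[(int(a),int(b)) for a,b in zip(ys,v)][40::1])
E
```

```text
time: 43.15
eef_pos: [542.0, -134.4, 109.2]
orientation: [[-0.963, 0.27, 0.002], [0.27, 0.963, -0.001], [-0.002, -0.0, -1.0]]
contact_force: [4.7, 2.2, 5.0]
width: 0.163
t 43.15 d 140.0 r 35.14 rad 4.0 resist 3.3 fz 5.0 [ 542.  -134.4  109.2]
t 43.2 d 140.3 r 35.14 rad 3.3 resist 3.9 fz 5.2 [ 542.  -134.6  109.2]
t 43.25 d 140.2 r 35.12 rad 2.6 resist 4.0 fz 5.3 [ 542.  -134.6  109.2]
nut_mid []
RES 50 -30 [491. 125.] [728. 127.] [(0, 93), (1, 101), (2, 114), (3, 112), (4, 102), (5, 94), (6, 94), (7, 92), (8, 92), (9, 97), (10, 112), (11, 110), (12, 102), (13, 93), (14, 93), (15, 93), (16, 93), (17, 98), (18, 111), (19, 111), (20, 105), (21, 94), (22, 92), (23, 93), (24, 92), (25, 98), (26, 110), (27, 110), (28, 106), (29, 94), (30, 91), (31, 92), (32, 0), (33, 0), (34, 0), (35, 0), (36, 0), (37, 0), (38, 0), (39, 0), (40, 0), (41, 0), (42, 0), (43, 0), (44, 0), (45, 0), (46, 0), (47, 0), (48, 0), (49, 0), (50, 0), (51, 0), (52, 0), (53, 0), (54, 0), (55, 0), (56, 0), (57, 0), (58, 0), (59, 0), (60, 0), (61, 0), (62, 0), (63, 0), (64, 0), (65, 0), (66, 0), (67, 0), (68, 0), (69, 0), (70, 0), (71, 0), (72, 0), (73, 0), (74, 0)]
RES 50 -37 [493. 110.] [732. 112.] [(0, 114), (1, 95), (2, 95), (3, 95), (4, 95), (5, 95), (6, 95), (7, 95), (8, 94), (9, 94), (10, 94), (11, 94), (12, 94), (13, 93), (14, 94), (15, 94), (16, 95), (17, 94), (18, 94), (19, 94), (20, 93), (21, 93), (22, 93), (23, 94), (24, 93), (25, 93), (26, 92), (27, 92), (28, 91), (29, 93), (30, 15), (31, 0), (32, 0), (33, 0), (34, 0), (35, 0), (36, 0), (37, 0), (38, 0), (39, 0), (40, 0), (41, 0), (42, 0), (43, 0), (44, 0), (45, 0), (46, 0), (47, 0), (48, 0), (49, 0), (50, 0), (51, 0), (52, 0), (53, 0), (54, 0), (55, 0), (56, 0), (57, 0), (58, 0), (59, 0), (60, 0), (61, 0), (62, 0), (63, 0), (64, 0), (65, 0), (66, 0), (67, 0), (68, 0), (69, 0), (70, 0), (71, 0), (72, 0), (73, 0), (74, 0)]
```

Resistance is steady at 3.9 N, as expected with no stop contact. Now on in 6° calls.

```bash
python3 -m creep '1 -.0001 -.00035 0 0 0 0;1 -.0001 -.00035 0 0 0 0;1 -.0001 -.00035 0 0 0 0;1 -.0001 -.00035 0 0 0 0;1 -.0001 -.00035 0 0 0 0;1 -.0001 -.00035 0 0 0 0;1 -.0001 -.00035 0 0 0 0;1 -.0001 -.00035 0 0 0 0;1 -.0001 -.00035 0 0 0 0;1 -.0002 -.00035 0 0 0 0'>/dev/null; python3 rd.py 3|tail -3
python3 - <<'E'|grep RES
from al import *
g=cv2.imread("pics/x","") if 0 else arm.snapshot("side").max(2);C=cam("side");f=cv2.imread("pics/s11.png").max(2)
for nm,gg in(("before",f),("now",g)):
    ys=np.arange(5,62,1.5);u=proj(w(p,np.c_[0*ys-37,ys,0*ys+50]),C).astype(np.float32)
    print("RES",nm,list(zip(ys.tolist(),cv2.remap(gg,u[:,0],u[:,1],1).ravel().tolist())))
E
```

```text
t 44.6 d 146.1 r 35.09 rad 2.7 resist 3.4 fz 4.8 [ 540.8 -138.   109.2]
t 44.65 d 146.2 r 35.09 rad 3.0 resist 4.4 fz 4.4 [ 540.8 -138.   109.2]
t 44.7 d 146.1 r 35.09 rad 2.6 resist 4.3 fz 4.1 [ 540.8 -138.   109.2]
RES before [(5.0, 126), (6.5, 126), (8.0, 127), (9.5, 128), (11.0, 127), (12.5, 125), (14.0, 122), (15.5, 119), (17.0, 114), (18.5, 114), (20.0, 114), (21.5, 121), (23.0, 128), (24.5, 131), (26.0, 133), (27.5, 134), (29.0, 133), (30.5, 131), (32.0, 129), (33.5, 127), (35.0, 125), (36.5, 123), (38.0, 122), (39.5, 120), (41.0, 115), (42.5, 108), (44.0, 102), (45.5, 97), (47.0, 98), (48.5, 101), (50.0, 112), (51.5, 125), (53.0, 133), (54.5, 142), (56.0, 146), (57.5, 150), (59.0, 152), (60.5, 154)]
RES now [(5.0, 124), (6.5, 123), (8.0, 124), (9.5, 123), (11.0, 123), (12.5, 123), (14.0, 123), (15.5, 123), (17.0, 124), (18.5, 124), (20.0, 124), (21.5, 124), (23.0, 125), (24.5, 124), (26.0, 124), (27.5, 125), (29.0, 124), (30.5, 122), (32.0, 119), (33.5, 117), (35.0, 115), (36.5, 114), (38.0, 115), (39.5, 118), (41.0, 115), (42.5, 111), (44.0, 105), (45.5, 99), (47.0, 99), (48.5, 99), (50.0, 108), (51.5, 118), (53.0, 127), (54.5, 136), (56.0, 139), (57.5, 143), (59.0, 147), (60.5, 150)]
```

```bash
python3 -m creep '1 -.00015 -.00034 0 0 0 0;1 -.00015 -.00034 0 0 0 0;1 -.00015 -.00034 0 0 0 0;1 -.00015 -.00034 0 0 0 0;1 -.00015 -.00034 0 0 0 0;1 -.00015 -.00034 0 0 0 0;1 -.00015 -.00034 0 0 0 0;1 -.00015 -.00034 0 0 0 0;1 -.00015 -.00034 0 0 0 0;1 -.00015 -.00034 0 0 0 0'>/dev/null; python3 rd.py 4|tail -4
```

```text
t 46.0 d 152.3 r 35.06 rad 1.6 resist 4.2 fz 5.0 [ 539.3 -141.5  109.2]
t 46.05 d 152.4 r 35.05 rad 2.4 resist 4.0 fz 4.8 [ 539.2 -141.5  109.2]
t 46.1 d 152.4 r 35.07 rad 2.7 resist 3.6 fz 5.1 [ 539.3 -141.5  109.2]
t 46.15 d 152.4 r 35.06 rad 1.8 resist 4.2 fz 4.8 [ 539.2 -141.5  109.2]
```

```bash
python3 -m creep '1 -.00018 -.00031 0 0 0 0;1 -.00018 -.00031 0 0 0 0;1 -.00018 -.00031 0 0 0 0;1 -.00018 -.00031 0 0 0 0;1 -.00018 -.00031 0 0 0 0;1 -.00018 -.00031 0 0 0 0;1 -.00018 -.00031 0 0 0 0;1 -.00018 -.00031 0 0 0 0;1 -.00018 -.00031 0 0 0 0;1 -.00018 -.00031 0 0 0 0'>/dev/null; python3 rd.py 4|tail -4
```

```text
t 47.4 d 158.3 r 35.03 rad 1.7 resist 3.3 fz 5.4 [ 537.4 -144.6  109.2]
t 47.45 d 158.3 r 35.04 rad 2.6 resist 2.8 fz 5.5 [ 537.4 -144.6  109.2]
t 47.5 d 158.3 r 35.04 rad 2.9 resist 2.6 fz 5.2 [ 537.4 -144.6  109.2]
t 47.55 d 158.3 r 35.01 rad 2.9 resist 3.7 fz 5.3 [ 537.4 -144.6  109.2]
```

```bash
python3 -m creep '1 -.00021 -.0003 0 0 0 0;1 -.00021 -.0003 0 0 0 0;1 -.00021 -.0003 0 0 0 0;1 -.00021 -.0003 0 0 0 0;1 -.00021 -.0003 0 0 0 0;1 -.00021 -.0003 0 0 0 0;1 -.00021 -.0003 0 0 0 0;1 -.00021 -.0003 0 0 0 0;1 -.00021 -.0003 0 0 0 0;1 -.00021 -.0003 0 0 0 0'>/dev/null; python3 rd.py 5|tail -5
```

```text
t 48.8 d 162.1 r 35.01 rad 1.7 resist 7.9 fz 4.8 [ 536.  -146.5  109.2]
t 48.85 d 162.1 r 35.0 rad 1.0 resist 8.7 fz 4.8 [ 536.  -146.5  109.2]
t 48.9 d 162.1 r 35.0 rad 2.6 resist 9.0 fz 5.2 [ 536.  -146.5  109.2]
t 48.95 d 162.1 r 35.0 rad 2.3 resist 9.4 fz 4.2 [ 536.  -146.5  109.2]
t 49.0 d 162.2 r 35.03 rad 1.5 resist 7.9 fz 3.7 [ 536.1 -146.6  109.2]
```

Contact is made: resistance rose to 8.6 N, so thrust is roughly 12–18 N. I'll ease the hand back to unload it, without unwinding the screw.

```bash
python3 -m creep '1 .0002 .0003 0 0 0 0;1 .0002 .0003 0 0 0 0;1 .0001 .0002 0 0 0 0;1 .0001 .0001 0 0 0 0;1 0 0 0 0 0 0;1 0 0 0 0 0 0;1 0 0 0 0 0 0;1 0 0 0 0 0 0;1 0 0 0 0 0 0;1 0 0 0 0 0 0'>/dev/null; python3 rd.py 5|tail -5
```

```text
t 50.25 d 161.9 r 35.0 rad 2.4 resist 5.2 fz 4.5 [ 536.1 -146.4  109.2]
t 50.3 d 161.9 r 35.0 rad 2.1 resist 5.0 fz 5.3 [ 536.1 -146.4  109.2]
t 50.35 d 161.9 r 35.0 rad 2.0 resist 5.6 fz 5.2 [ 536.1 -146.4  109.2]
t 50.4 d 161.9 r 35.01 rad 1.6 resist 6.7 fz 5.5 [ 536.1 -146.4  109.2]
t 50.45 d 161.9 r 35.01 rad 2.0 resist 5.6 fz 4.4 [ 536.1 -146.4  109.2]
```

```bash
python3 -m creep '1 .0002 .0003 0 0 0 0;1 .0002 .0003 0 0 0 0;1 .0002 .0003 0 0 0 0;1 .0002 .0003 0 0 0 0;1 .0001 .0002 0 0 0 0;1 0 0 0 0 0 0;1 0 0 0 0 0 0;1 0 0 0 0 0 0;1 0 0 0 0 0 0;1 0 0 0 0 0 0'>/dev/null; python3 rd.py 4|tail -4
```

```text
t 51.7 d 161.1 r 35.01 rad 2.0 resist 0.2 fz 5.5 [ 536.4 -146.   109.1]
t 51.75 d 161.2 r 35.01 rad 2.3 resist 2.2 fz 6.1 [ 536.4 -146.   109.2]
t 51.8 d 161.1 r 35.0 rad 2.8 resist 0.8 fz 5.2 [ 536.4 -146.   109.1]
t 51.85 d 161.2 r 35.02 rad 1.9 resist 2.0 fz 6.3 [ 536.4 -146.1  109.2]
```

Hand load is down to about 1 N with the thrust still carried. Releasing and rising clear.

```bash
python3 -m creep '.8 0 0 0 0 0 0;.7 0 0 0 0 0 0;.6 0 0 0 0 0 0;.4 0 0 0 0 0 0;.4 0 0 0 0 0 0;.4 0 0 .02 0 0 0;.4 0 0 .03 0 0 0;.4 0 0 .03 0 0 0;.4 -.03 0 .03 0 0 0;.4 -.03 0 .03 0 0 0'
python3 -m creep '.4 -.01 .03 .01 0 0 0;.4 -.01 .03 .01 0 0 0;.4 -.01 .03 .01 0 0 0;.4 -.01 .03 .01 0 0 0;.4 0 0 0 0 0 0;.4 0 0 0 0 0 0;.4 0 0 0 0 0 0;.4 0 0 0 0 0 0;.4 0 0 0 0 0 0;.4 0 0 0 0 0 0'
python3 - <<'E'|grep RES
from al import *
from look import look
C=look("w15.png");g=cv2.imread("pics/w15.png",0)
for x in(-37,-42+6):
    ys=np.arange(25,66,1.);u=proj(w(p,np.c_[0*ys+x,ys,0*ys+50]),C).astype(np.float32)
    print("RES",u[0],u[-1],list(zip(ys.astype(int).tolist(),cv2.remap(g,u[:,0].copy(),u[:,1].copy(),1).ravel().tolist())))
ys=np.arange(-40,25,1.);u=proj(w(p,np.c_[0*ys-3,ys,0*ys+46]),C).astype(np.float32)
im=cv2.imread("pics/w15.png");v=cv2.remap(im,u[:,0].copy(),u[:,1].copy(),1)[:,0].astype(int)
print("RES yellow(r-b)",list(zip(ys.astype(int).tolist(),(v[:,2]-v[:,0]).tolist())))
for t in("nut_mid","carriage","handle_mid","stop_arm"): print("RES",t,[(S(b["point"]).round(1),round(b["p"],2)) for b in arm.boxes_of(t,"wrist")[:1]])
for n in("top",):
    arm.snapshot(n)
    for t in("spool","flux_jar","dish","driver"): print("RES",t,[np.round(b["point"]) for b in arm.boxes_of(t,n)[:1]])
E
```

```text
time: 53.1
eef_pos: [476.0, -145.0, 251.5]
orientation: [[-0.963, 0.27, 0.002], [0.27, 0.963, -0.001], [-0.002, -0.001, -1.0]]
contact_force: [0.8, -0.1, -0.9]
width: 0.6
time: 54.35
eef_pos: [436.4, -25.1, 288.5]
orientation: [[-0.963, 0.271, -0.0], [0.271, 0.963, 0.0], [0.0, -0.0, -1.0]]
contact_force: [0.4, 0.0, 0.1]
width: 0.601
RES [389.  256.4] [430.3 256.7] [(25, 82), (26, 83), (27, 82), (28, 82), (29, 82), (30, 83), (31, 83), (32, 82), (33, 83), (34, 83), (35, 82), (36, 83), (37, 83), (38, 83), (39, 83), (40, 83), (41, 85), (42, 85), (43, 82), (44, 75), (45, 64), (46, 57), (47, 56), (48, 69), (49, 104), (50, 141), (51, 150), (52, 149), (53, 148), (54, 148), (55, 146), (56, 134), (57, 133), (58, 131), (59, 133), (60, 134), (61, 136), (62, 136), (63, 135), (64, 136), (65, 137)]
RES [388.9 257.4] [430.2 257.7] [(25, 90), (26, 90), (27, 91), (28, 91), (29, 91), (30, 90), (31, 90), (32, 90), (33, 91), (34, 91), (35, 92), (36, 91), (37, 90), (38, 90), (39, 89), (40, 92), (41, 100), (42, 106), (43, 102), (44, 88), (45, 69), (46, 57), (47, 56), (48, 68), (49, 104), (50, 139), (51, 14
[... 500 characters left out ...]
 (-11, 82), (-10, 73), (-9, 69), (-8, 51), (-7, 13), (-6, -6), (-5, -9), (-4, -15), (-3, -22), (-2, -20), (-1, -19), (0, -19), (1, -18), (2, -13), (3, 5), (4, 26), (5, 24), (6, 4), (7, -12), (8, -18), (9, -18), (10, -13), (11, 5), (12, 27), (13, 28), (14, 10), (15, -11), (16, -17), (17, -17), (18, -15), (19, -2), (20, 20), (21, 30), (22, 16), (23, -6), (24, -16)]
RES nut_mid [(array([ -4.7, -10.8,  46.8]), 0.9)]
RES carriage [(array([-11.4,   0. ,  54.3]), 0.7)]
RES handle_mid []
RES stop_arm [(array([-30.8,  51.2,  57.7]), 0.75)]
RES spool [array([ 661., -406.,   34.])]
RES flux_jar [array([ 456., -338.,   70.])]
RES dish [array([604., 381.,  25.])]
RES driver [array([ 664., -406.,   33.])]
```

```bash
python3 -c "
from plant import arm
print(arm.job_done())"
```

```text
the job is handed in; nothing more can be done
None
```

The job is handed in at about 54 s. I wound the carriage back about 48 mm, swung the stop arm fully down, wound the carriage forward through the play until it met the stop, and released the crank.

**Checks that held**
- **Stop arm:** the edge fit gives about 1.60 rad from upright, against a nominal 1.57 when level. It had been 1.42 after the first push. The push force also rose at the end of its travel.
- **Contact with the stop:** resistance at the handle was steady at 3.3–4.4 N, then rose to about 8.6 N at contact. That puts the peak thrust at roughly 12–18 N.
- **Letting go:** I eased the hand load to about 1 N before opening the gripper. The crank slipped back less than 1°, so it should be holding around 10 N. I did not measure the final thrust directly.
- **Play taken up:** the nut sits about 61 mm behind the front face, against a nominal 62 mm when it bears forward.

**Checks that failed or disagreed**
- **Fingertip height:** while I pushed the arm down, the computed fingertip height was about 20 mm below where the bar's top should have been. I never explained this, so I relied on the pictures and the force instead.
- **Seam at the stop:** the last picture has a dark seam about 3 mm wide between carriage and arm. I took it for shadow; the force readings say they touch.
- **Bystanders:** in the last check the network placed the spool at the screwdriver's position, which is a false detection. The jar, dish and driver read within about 4 mm of their first positions. I never took the arm near the spool.

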